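Lay out the slide-mounting place round the carton and the timer

TASK

Lay the cover-glass box flat on the middle of the white carton, long sides parallel to the carton's, and stand the two bottles in a straight row behind the middle of the carton's far long side, square to it: the small bottle between the carton and the large one, about 2 cm clear between each and the next. Stand the black can to the right of the timer as the robot sees it, level with the middle of that side and about 2 cm clear of it. Bottles and can stand upright on the bench; carton, timer, tally counter, tube rack and forceps stay where they are.

Things in the scene. Friction and masses are not known exactly. Their poses are not given: they have to be found in the camera images.
- carton: flat white slide carton, a closed box 102 (x) x 127 (y) x 27 mm high, loose, 0.4 kg, stays where it is. Origin at the centre of its underside; x away from the robot, y to the robot's left, z up when yaw is 0; its yaw is 0 to 0.35 rad, so its far long side is the one at +x (51 mm from the origin). 'Behind' it is along its own +x. It may be on the left or the right of the stereo microscope.
- timer: white three-key bench timer with a grey display, 59 (x) x 72 (y) x 20 mm high, loose, 0.15 kg, stays where it is, on the other side of the microscope from the carton. Origin at the centre of its underside; x away from the robot, y to the robot's left, z up when yaw is 0; its yaw is 0 to 0.35 rad. Its right side is at its own -y, 36 mm from the origin.
- coverslip_box: small white closed box of cover glasses, 32 (x) x 54 (y) x 15 mm high, about 30 g, lying flat; grasp it across the 32 mm. Origin at the centre of its underside; y is its long axis. At the start its long axis points roughly away from the robot.
- drop_bottle: the small bottle: brown with a black cap, 73 mm high, about 50 g, body 30 mm in diameter up to 58 mm height, cap 16 mm in diameter above; upright. Origin at the centre of its underside.
- reagent_bottle: the large bottle: white with a red cap, 106 mm high, about 120 g, body 46 mm in diameter up to 84 mm height, cap 25 mm in diameter above; upright. Origin at the centre of its underside.
- objective_can: black screw-top objective can, 60 mm high, about 70 g, lower 40 mm 34 mm in diameter, top 20 mm 38 mm in diameter; upright. Origin at the centre of its underside.
- tally: bystander: round metal tally counter, 71 x 50 x 26 mm, loose; origin at its underside. Not to be moved.
- rack: bystander: blue tube rack, 75 (x) x 200 (y) x 44 mm, loose; origin at the centre of its underside. Not to be moved.
- tweezers: bystander: steel forceps, 124 x 14 x 7 mm, lying loose; origin at its underside. Not to be moved.
- stereo_microscope: fixed obstacle between the two halves of the bench: stereo microscope, origin inside its base, yaw fixed. Its base plate reaches from x = 0.45 to 0.83 m and y = -0.13 to 0.25 m, 78 mm high; above it the head and the eyepieces stand up to 0.47 m high, reaching out to x = 0.46 m between y = -0.02 and 0.14 m. Carry things from one half to the other in front of it, at about x = 0.40 m.
Not all that is in view belongs to the job. What is shaped like the timer but red is not meant.

How it is judged:
By the outcome, as a careful person would: the job done as asked, in the order asked, and still so for the second after the job is handed in, with the robot touching nothing.
It also fails if it takes over 128 s, if anything falls off the work surface, if the arm or the gripper's body presses on something with over 40 N, if the wrist force passes 120 N, or if a joint passes its speed limit or range.

ROBOT

A 7-joint arm with a two-finger parallel gripper is mounted at the origin on a cart in front of the work surface, level with it; the furniture and walls round the work are solid. World frame = base frame: x ahead of the robot, y to its left, z up, the work surface at z = 0. Lengths are in mm, angles in rad, forces in N, time in s.
With the tool pointing down it reaches from about 400 to 850 mm from the base axis. Payload 4.4 kg.
Tool frame: the origin (TCP) lies between the finger pads; the fingertips stand 14 mm ahead of it and the grasp point (between the pads) lies 5 mm behind it; z points along the fingers, y is the line along which they close (so a half turn about z gives the same grasp; the last joint's range is limited). The gripper opens to 94 mm and grips with 3 to 60 N. Pads are 16 mm wide; open, the fingers measure 119 mm over their backs; the gripper's body (75 mm by 177 mm) begins 78 mm behind the grasp point.
Start: joints at [-1.409, 0.628, 0.038, 1.517, -0.027, 0.996, -0.02], TCP at [146.767, 633.228, 219.478] pointing down, gripper open.
Joint ranges: [-3.06, 3.06], [-0.37, 2.12], [-1.25, 1.32], [0.18, 2.47], [-1.1, 4.24], [0.23, 1.98], [-2.94, 2.94]. Speed limits (rad/s): [2.57, 2.57, 3.14, 3.14, 3.14, 3.14, 3.14].

INTERFACE

Orientations are given as a rotation vector (axis times angle).
In Python, from plant import robot, cams, job gives the robot as it stands.
- The arm moves only by the tool play_rows, never from a script. Its argument "targets" is a list of rows, each a list of 2 entries, a list of its own where there are three numbers: the shift along the tool's x, y, z in normalised numbers (1 is 0.5 m), then the turn, a rotation vector about the tool's x, y, z in parts of the range, where 1.0 means 360 degrees. A call has 1 to 12 rows; each row is the pose to reach, as a shift and turn from the pose commanded when the call began, along the tool's axes at that moment; what a row does not reach only later rows make up. A row lasts 1/10 s, in which the tool goes at most 50 mm and 8.59 degrees, less where a joint would pass 70% of its speed; a pose out of reach is approached as far as the arm can. A call with a gripper value outside its range is refused whole. "jaw" is the opening, from -1 (shut) to 1 (fully open), set as the call begins (left out, the last holds). The fingers move at their own pace and stop on an object; "squeeze" is the grip in N (left out, the last holds). Time passes only in rows, so rows that repeat a pose let the fingers close. It gives the time, the measured TCP pose, the force, the opening and the grip force at its end, in the units of the state.
- robot.get_obs(): the state, without advancing time (a new reading comes with each control period).
- cams.read_camera(name): name is "scene" or "top" or "wrist"; returns (picture, depth): 400x640x3 uint8, red, green, blue; 400x640 float32, mm along the optical axis (not along the pixel's ray), 0 where there is no reading.
- cams.camera_info(name): a dict with "K" (3x3 intrinsics, pixels), "R" (3x3) and "t" (3): a world point X has camera coordinates R X + t; the wrist camera has in their place "mount" (4x4, takes a point from camera to tool coordinates, whose origin is the TCP and whose axes are the flange's). Camera axes: x right, y down, z forward; pixel columns grow to the right and rows downward; lengths in mm; the calibration is good to about 2 mm. A picture is of the moment at which its call begins: read the wrist's pose just before it. camera_info takes no time and is no camera call.
- job.hand_in(): hands the job in; it is judged then, once.
The state is a dict: "clock": time; "q": joint angles; "joint_vel": joint speeds; "tau": joint torques, N m; "ee_pos": TCP position; "tcp_rot": TCP orientation; "wrist_force": force on the tool from outside, world axes, zero at the start; "ft_torque": the same for the moment, N m; "width": finger opening in mm; "grasp_force": force on a finger pad.
Only numpy, scipy, OpenCV 4.12 (cv2) and the standard library are available. Lean on these libraries where they do the work, as an engineer would, in place of code of your own. Each camera call takes 0.05 s, during which the arm holds its last target. There are 200 camera calls.

## Working session

There is one attempt and no reset: what is moved stays moved. The work goes in short steps, Python scripts to look and compute and a tool call to move; the robot and the scene stay as the last step left them, time stands still between calls to the robot, and variables do not carry over. Pictures are saved under pics/ and viewed, at most 14 in all, crops included, and the job is handed in when it is done.

Besides the shell and the picture viewer there is one more tool, called after "Call:" as name([rows], argument=value, ...), one row to a line, values as JSON. play_rows: Moves the arm, as the interface text tells. Its arguments: {"type":"object","properties":{"targets":{"type":"array","items":{"type":"array"}},"jaw":{"type":"number"},"squeeze":{"type":"number"}},"required":["targets"]}

```bash
ls; mkdir -p pics
python3 - <<'E'
from plant import robot,cams,job
import cv2,numpy as np
o=robot.get_obs();print(o)
for n in("top","scene"):
    p,d=cams.read_camera(n);cv2.imwrite(f"pics/{n}0.png",p[:,:,::-1]);np.savez(f"pics/{n}0.npz",p=p,d=d);i=cams.camera_info(n);print(n,i)
print(cams.camera_info("wrist"))
E
```

```text
pics
{'clock': 0.0, 'q': array([-1.40881079,  0.62932476,  0.03847031,  1.51832594, -0.0269935 ,
        0.99628219, -0.02001209]), 'joint_vel': array([ 6.35178870e-05, -3.31984165e-04, -8.02520758e-05,  1.89717956e-03,
       -7.76438524e-04, -9.74550654e-04, -9.58869056e-04]), 'tau': array([ 5.60620401e-05, -5.49723744e+01,  1.14329025e+00, -1.86631197e+01,
       -5.22536086e-02,  2.37090740e-02,  1.60481618e-04]), 'ee_pos': array([146.63367129, 632.61302616, 218.58191073]), 'tcp_rot': array([-3.57060598e-01, -3.12107014e+00,  2.84952133e-03]), 'wrist_force': array([-0.55026808, -0.55920417,  0.40054671]), 'ft_torque': array([ 0.02297317, -0.00582264, -0.01310543]), 'grasp_force': 0.0, 'width': 94.0290031272689}
top {'K': array([[486.9897366 ,   0.        , 314.34803997],
       [  0.        , 486.9897366 , 195.86812504],
       [  0.        ,   0.        ,   1.        ]]), 'R': array([[ 0.02961623, -0.99954796, -0.00517345],
       [-0.99651814, -0.0291221 , -0.0781249 ],
       [ 0.07793892,  0.0074692 , -0.99693016]]), 't': array([-122.69376369,  570.40511003, 1521.39766534])}

[... 185 characters left out ...]
623252, -0.80998592,  0.01594526],
       [-0.38220016,  0.25915858, -0.88699485],
       [ 0.71432098, -0.5260795 , -0.46150394]]), 't': array([237.16212041, 284.30563075, 820.49318553])}
{'K': array([[356.56149836,   0.        , 319.79962548],
       [  0.        , 356.56149836, 194.3139468 ],
       [  0.        ,   0.        ,   1.        ]]), 'mount': array([[ 9.13348989e-04, -9.60364717e-01, -2.78745002e-01,
         8.07961355e+01],
       [ 9.99999344e-01,  6.84533828e-04,  9.18209299e-04,
         6.23822853e-01],
       [-6.91005430e-04, -2.78745658e-01,  9.60364712e-01,
        -1.64981680e+02],
       [ 0.00000000e+00,  0.00000000e+00,  0.00000000e+00,
         1.00000000e+00]])}
```

View pics/top0.png

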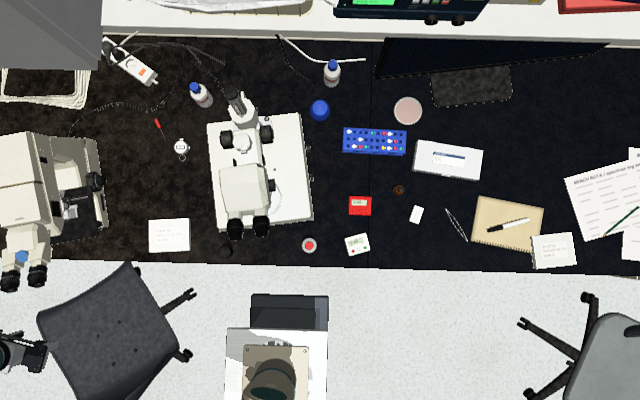

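View pics/scene0.png

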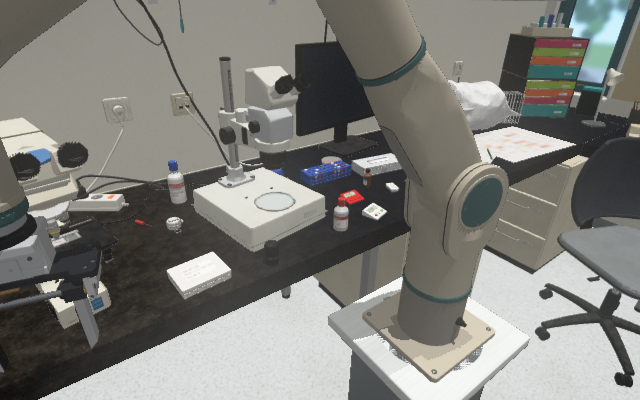

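The top view (robot base at pixel 275,378; image right = −y) shows these candidates:
- **Carton:** white box at (169,235). Others it could be: the pipette box at (448,158) and the papers at (553,250).
- **Timer:** white at (357,243). The red one at (360,205) is the decoy.
- **Cover-glass box:** small white at (417,214).
- **Drop bottle:** brown at (399,189).
- **Reagent bottle:** red cap at (309,245). The bottles at (200,93) and (332,72) have blue caps, so they are not it.
- **Can:** black at (226,252).
- **Bystanders:** tally (181,147), rack (374,140), forceps (456,225).

Next I check these choices in one close crop and measure them.

```bash
cat > h.py <<'E'
import numpy as np,cv2
from scipy.spatial.transform import Rotation as Ro
from plant import robot,cams,job
def cast(K,R,t,uv,z):
    uv=np.atleast_2d(np.asarray(uv,float));d=np.c_[uv,np.ones(len(uv))]@np.linalg.inv(K).T@R  # world dirs
    c=-R.T@t;s=(z-c[2])/d[:,2];return c+d*s[:,None]
def proj(K,R,t,X):
    c=np.atleast_2d(X)@R.T+t;p=c@K.T;return p[:,:2]/p[:,2:]
def cam(n,o=None):
    i=cams.camera_info(n)
    if n!="wrist":return i["K"],i["R"],i["t"]
    M=i["mount"];Rt=Ro.from_rotvec(o["tcp_rot"]).as_matrix();Rw=Rt@M[:3,:3];c=Rt@M[:3,3]+o["ee_pos"]
    return i["K"],Rw.T,-Rw.T@c
def shot(n,name):
    o=robot.get_obs();p,d=cams.read_camera(n);k=cam(n,o)
    cv2.imwrite(f"pics/{name}.png",p[:,:,::-1]);return p,d,k,o
def blobs(mask,amin=20):
    cs,_=cv2.findContours(mask.astype(np.uint8),cv2.RETR_EXTERNAL,cv2.CHAIN_APPROX_NONE)
    return sorted([c for c in cs if cv2.contourArea(c)>amin],key=cv2.contourArea,reverse=True)
def rect(k,c,z):
    X=cast(*k,c[:,0,:],z)[:,:2].astype(np.float32);(cx,cy),(w,h),a=cv2.minAreaRect(X);return cx,cy,w,h,a
E
python3 - <<'E'
from h import *
f=np.load("pics/top0.npz");p=f["p"];d=f["d"];k=cam("top")
cv2.imwrite("pics/crop.png",cv2.resize(p[90:270,140:480,::-1],None,fx=2.3,fy=2.3,interpolation=cv2.INTER_CUBIC))
hsv=cv2.cvtColor(p,cv2.COLOR_RGB2HSV);H,S,V=[hsv[:,:,i].astype(int) for i in range(3)]
def run(nm,m,roi,z):
    u0,u1,v0,v1=roi;M=np.zeros_like(m);M[v0:v1,u0:u1]=m[v0:v1,u0:u1]
    for c in blobs(M,12)[:2]:
        print(nm,np.round(rect(k,c,z),1).tolist(),"px",c[:,0].mean(0).round(1),"area",cv2.contourArea(c),"depth",np.median(d[c[:,0,1],c[:,0,0]]))
w=(S<60)&(V>140)
run("carton",w,(145,195,212,258),27)
run("timer",(V>110),(340,374,230,260),20)
run("cover",w,(405,430,200,228),15)
run("drop",(V>60)&(S>60),(388,410,178,202),73)
run("reag red",(S>90)&(V>100),(298,320,235,256),106)
run("reag white",(V>100),(298,320,235,258),84)
run("tally",(V>110),(170,192,135,162),26)
run("rack",(S>120),(338,410,122,160),44)
run("tweez",(V>90),(440,470,205,243),5)
print("can V"); print(V[240:264,214:240:1][::2,::2])
E
```

```text
carton [436.9, 348.2, 103.7, 126.2, 4.5] px [168.7 234.9] area 1260.5 depth 1533.9502
timer [426.0, -244.6, 59.3, 72.8, 17.5] px [357.1 243.8] area 395.5 depth 1542.7184
cover [525.8, -430.7, 31.9, 54.6, 72.5] px [416.2 214.2] area 150.5 depth 1544.4644
drop [597.0, -364.3, 27.3, 22.9, 22.7] px [398.7 189.3] area 26.0 depth 1517.7021
reag red [418.8, -93.5, 20.7, 20.8, 1.7] px [308.7 245.3] area 41.5 depth 1447.9493
reag white [419.8, -94.6, 42.0, 42.3, 1.7] px [308.9 245. ] area 156.0 depth 1485.5566
tally [719.8, 324.9, 41.4, 42.9, 47.5] px [180.3 146. ] area 132.0 depth 1558.2665
rack [750.4, -288.0, 203.4, 84.7, 88.1] px [373.9 141.1] area 1609.0 depth 1573.5591
can V
[[42 47 42 36 39 32 24 27 25 41 53 74 28]
 [40 44 48 45 42 42 23 17 31 37 30 30 33]
 [28 32 38 43 42 21 20 17 18 33 36 41 31]
 [37 36 43 42 20 24 19 10 14 23 45 43 37]
 [34 49 38 29 41 34 36 33  9 24 42 40 37]
 [38 33 36 33 46 43 39 36 19  9 43 40 35]
 [34 35 30 40 45 45 41 48 23  7 42 46 34]
 [37 40 36 44 47 48 39 40 10 22 45 44 35]
 [52 44 43 34 41 45 41 16 30 45 50 40 32]
 [50 51 43 42 31 42 32 39 45 48 42 36 38]
 [45 46 46 47 47 48 48 39 38 42 39 38 36]
 [37 34 37 44 41 39 42 47 32 34 26 29 30]]
```

View pics/crop.png

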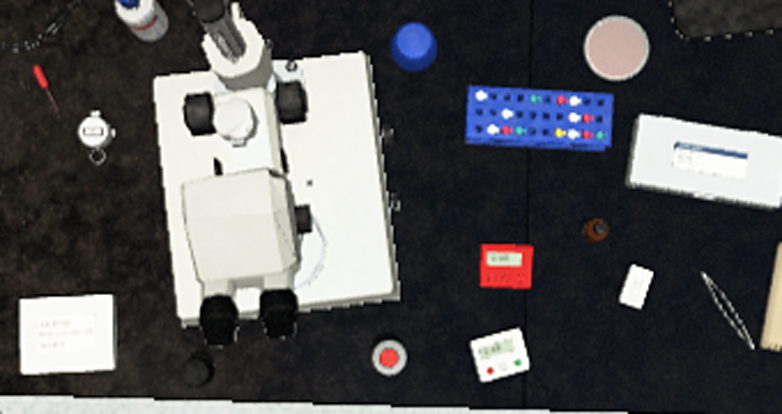

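The crop confirms each choice: carton (68,333 in the crop), white timer (500,355), red decoy (505,265), cover-glass box (635,286), brown drop bottle (596,229), red-capped bottle (390,357) and black can (195,368). The measured sizes match the given ones. Next: shifts for the first moves.

```bash
cat >> h.py <<'E'
def go(*wps):
    "wps: (x,y,z[,closing angle deg]) world -> shift (m) in tool axes, turn deg, from now"
    o=robot.get_obs();R=Ro.from_rotvec(o["tcp_rot"]).as_matrix();a0=np.degrees(np.arctan2(R[1,1],R[0,1]))
    print("clk",round(o["clock"],2),"tcp",o["ee_pos"].round(1),"close ang",a0.round(2),"zt",R[:,2].round(4),"w",round(o["width"],1),"grip",round(o["grasp_force"],1),"F",o["wrist_force"].round(1),"q7",o["q"].round(2))
    for w in wps:
        a=w[3] if len(w)>3 else a0
        Rt=np.array([[-np.sin(np.radians(a)),np.cos(np.radians(a)),0],[np.cos(np.radians(a)),np.sin(np.radians(a)),0],[0,0,-1]])
        print(w,"->",(R.T@(np.array(w[:3])-o["ee_pos"])/1000).round(4).tolist(),Ro.from_matrix(R.T@Rt).as_rotvec(degrees=True).round(2).tolist())
E
python3 - <<'E'
from h import *
go((390,340,250,77),(400,150,250,77),(400,-150,250,72.5),(480,-400,230,72.5))
E
```

```text
clk 0.1 tcp [146.6 632.7 218.7] close ang 76.95 zt [-4.0e-04 -1.6e-03 -1.0e+00] w 94.0 grip 0.0 F [-0.2 -0.3 -0.1] q7 [-1.41  0.63  0.04  1.52 -0.03  1.   -0.02]
(390, 340, 250, 77) -> [-0.3032, -0.2302, -0.0309] [-0.1, 0.0, -0.05]
(400, 150, 250, 77) -> [-0.3558, -0.413, -0.0306] [-0.1, 0.0, -0.05]
(400, -150, 250, 72.5) -> [-0.4236, -0.7053, -0.0301] [-0.1, 0.01, 4.45]
(480, -400, 230, 72.5) -> [-0.5579, -0.9307, -0.0098] [-0.1, 0.01, 4.45]
```

Units first: shifts go in shares of 0.5 m and turns go in shares of 360 degrees. So -0.303 m / 0.5 = -0.606, -0.23 m / 0.5 = -0.46.

Call:
play_rows([
  [[-0.606,-0.46,-0.062],[0,0,0]],
  [[-0.606,-0.46,-0.062],[0,0,0]],
  [[-0.606,-0.46,-0.062],[0,0,0]],
  [[-0.606,-0.46,-0.062],[0,0,0]],
  [[-0.606,-0.46,-0.062],[0,0,0]],
  [[-0.606,-0.46,-0.062],[0,0,0]],
  [[-0.606,-0.46,-0.062],[0,0,0]],
  [[-0.606,-0.46,-0.062],[0,0,0]],
  [[-0.606,-0.46,-0.062],[0,0,0]],
  [[-0.606,-0.46,-0.062],[0,0,0]],
  [[-0.606,-0.46,-0.062],[0,0,0]],
], jaw=1)

```text
clock: 1.2
ee_pos: [388.7, 342.0, 250.2]
tcp_rot: [-0.353, -3.12, -0.0]
wrist_force: [-0.4, 0.6, -0.1]
width: 94.0
grasp_force: 0.0
```

Run:
```python
from h import *
p,d,k,o=shot("wrist","w1");np.savez("pics/w1.npz",p=p,d=d)
go((400,150,250),(400,-150,250,72.5),(480,-400,230,72.5))
X=np.array([[437,348,27],[395,150,60]]);print(proj(*k,X))
hsv=cv2.cvtColor(p,cv2.COLOR_RGB2HSV)
for c in blobs((hsv[:,:,1]<60)&(hsv[:,:,2]>140),2000)[:3]: print(rect(k,c,27))
```

```text
clk 1.25 tcp [388.7 342.1 250.2] close ang 77.11 zt [-1.e-03  3.e-04 -1.e+00] w 94.5 grip 0.0 F [-0.9 -0.   1. ] q7 [-0.82  0.4   0.06  1.84 -0.03  0.9   0.6 ]
(400, 150, 250) -> [-0.0539, -0.1848, 0.0001] [0.0, -0.06, 0.0]
(400, -150, 250, 72.5) -> [-0.1208, -0.4772, 0.0] [0.0, -0.06, 4.61]
(480, -400, 230, 72.5) -> [-0.2546, -0.7031, 0.0199] [0.0, -0.06, 4.61]
[[333.45444894 206.16200716]
 [143.22925994 218.71717452]]
(280.9669494628906, 339.1105041503906, 700.0789794921875, 155.8086395263672, 86.18403625488281)
(436.6050720214844, 349.4574279785156, 104.24829864501953, 126.87835693359375, 4.688650608062744)
(497.6929931640625, 103.74955749511719, 69.8833236694336, 163.2014617919922, 9.415493965148926)
```

View pics/w1.png

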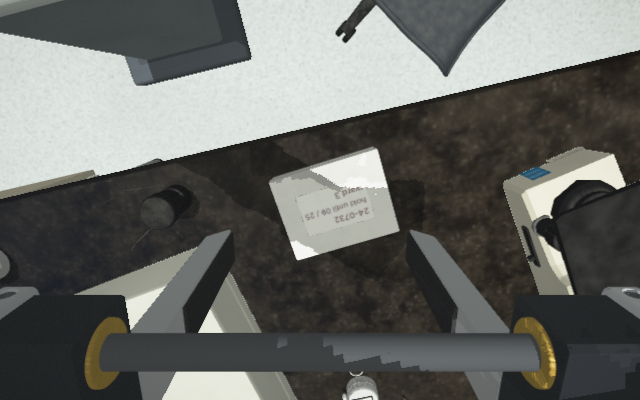

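The wrist view shows the carton at (335,203): (437,349) mm, yaw 4.6°, agreeing with the top view. The can is at (165,205). Next I cross to the right half.

In the tool's units: -0.477 m / 0.5 = -0.954, -0.185 m / 0.5 = -0.37, 4.6 degrees / 360 = 0.0128.

Call:
play_rows([
  [[-0.108,-0.37,0],[0,0,0]],
  [[-0.108,-0.37,0],[0,0,0]],
  [[-0.108,-0.37,0],[0,0,0]],
  [[-0.108,-0.37,0],[0,0,0]],
  [[-0.242,-0.954,0],[0,0,0.0128]],
  [[-0.242,-0.954,0],[0,0,0.0128]],
  [[-0.242,-0.954,0],[0,0,0.0128]],
  [[-0.242,-0.954,0],[0,0,0.0128]],
  [[-0.242,-0.954,0],[0,0,0.0128]],
  [[-0.242,-0.954,0],[0,0,0.0128]],
  [[-0.242,-0.954,0],[0,0,0.0128]],
])

```text
clock: 2.35
ee_pos: [400.1, -157.0, 250.7]
tcp_rot: [0.495, 3.101, -0.005]
wrist_force: [0.4, 0.3, 0.0]
width: 94.0
grasp_force: 0.0
```

Run:
```python
from h import *
go((480,-400,230,72.5))
```

```text
clk 2.35 tcp [ 400.1 -157.   250.7] close ang 71.87 zt [ 0.0012 -0.0036 -1.    ] w 94.0 grip 0.0 F [0.4 0.3 0. ] q7 [ 0.09  0.28  0.28  2.06 -0.1   0.81  1.68]
(480, -400, 230, 72.5) -> [-0.1515, -0.206, 0.0217] [-0.17, 0.13, -0.63]
```

In the tool's units: -0.206 m / 0.5 = -0.412, -0.152 m / 0.5 = -0.304.

Call:
play_rows([
  [[-0.304,-0.412,0.042],[0,0,0]],
  [[-0.304,-0.412,0.042],[0,0,0]],
  [[-0.304,-0.412,0.042],[0,0,0]],
  [[-0.304,-0.412,0.042],[0,0,0]],
  [[-0.304,-0.412,0.042],[0,0,0]],
  [[-0.304,-0.412,0.042],[0,0,0]],
  [[-0.304,-0.412,0.042],[0,0,0]],
  [[-0.304,-0.412,0.042],[0,0,0]],
])

```text
clock: 3.15
ee_pos: [483.2, -390.6, 229.0]
tcp_rot: [-0.478, -3.104, -0.004]
wrist_force: [-0.3, 1.3, 0.8]
width: 94.2
grasp_force: 0.0
```

Run:
```python
from h import *
p,d,k,o=shot("wrist","w2");np.savez("pics/w2.npz",p=p,d=d)
hsv=cv2.cvtColor(p,cv2.COLOR_RGB2HSV)
def near(X): return proj(*k,X)[0]
for nm,X,z in(("cover",[526,-431,15],15),("timer",[426,-245,20],20)):
    u=near(X);print(nm,u)
    for c in blobs((hsv[:,:,1]<90)&(hsv[:,:,2]>120),300):
        if abs(c[:,0].mean(0)-u).max()<40: print(np.round(rect(k,c,z),1))
print("drop cap",near([597,-364,73]))
go((526,-431,150,72.5),(526,-431,17,72.5))
```

```text
cover [295.67897239 214.92284229]
[ 524.9 -430.5   31.    54.3   70.9]
timer [440.72461868  72.97831608]
[ 426.2 -248.4   59.5   72.9   18. ]
drop cap [377.64650225 278.74695619]
clk 3.2 tcp [ 483.2 -390.6  229.4] close ang 72.53 zt [-2.0e-04  2.1e-03 -1.0e+00] w 94.0 grip 0.0 F [ 0.2 -0.3  0.4] q7 [ 0.47  0.59  0.28  1.59 -0.19  0.98  2.07]
(526, -431, 150, 72.5) -> [-0.053, -0.0258, 0.0793] [0.11, -0.05, 0.03]
(526, -431, 17, 72.5) -> [-0.0531, -0.0261, 0.2123] [0.11, -0.05, 0.03]
```

View pics/w2.png

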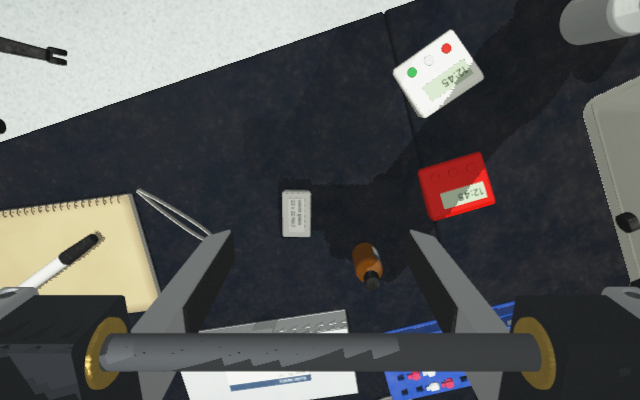

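The close view confirms the box at (296,214), the drop bottle at (368,265), the forceps at (175,215), the timer at (438,73) and the red decoy at (456,187). Next is a partial descent with the jaw narrowed.

In the tool's units: 0.18 m / 0.5 = 0.36, 0.079 m / 0.5 = 0.158, 1 degrees / 360 = 0.0028.

Call:
play_rows([
  [[-0.106,-0.052,0.158],[0,0,0.0028]],
  [[-0.106,-0.052,0.158],[0,0,0.0028]],
  [[-0.106,-0.052,0.158],[0,0,0.0028]],
  [[-0.106,-0.052,0.36],[0,0,0.0028]],
  [[-0.106,-0.052,0.36],[0,0,0.0028]],
  [[-0.106,-0.052,0.36],[0,0,0.0028]],
  [[-0.106,-0.052,0.36],[0,0,0.0028]],
  [[-0.106,-0.052,0.36],[0,0,0.0028]],
], jaw=0.28)

```text
clock: 4.0
ee_pos: [527.1, -435.6, 53.5]
tcp_rot: [0.507, 3.095, -0.004]
wrist_force: [-0.8, -0.6, 0.4]
width: 60.1
grasp_force: 0.0
```

Run:
```python
from h import *
go((525.3,-430.7,17,71.8))
```

```text
clk 4.0 tcp [ 527.1 -435.6   53.5] close ang 71.38 zt [ 0.0044 -0.0035 -1.    ] w 60.1 grip 0.0 F [-0.8 -0.6  0.4] q7 [ 0.53  0.88  0.22  1.55 -0.26  0.74  2.1 ]
(525.3, -430.7, 17, 71.8) -> [0.0034, 0.0041, 0.0365] [-0.11, 0.3, -0.42]
```

Call:
play_rows([
  [[0,0,0],[0,0,0]],
  [[0,0,0],[0,0,0]],
  [[0,0,0],[0,0,0]],
])

```text
clock: 4.3
ee_pos: [525.7, -435.0, 51.0]
tcp_rot: [0.509, 3.098, -0.001]
wrist_force: [0.9, -0.0, 0.2]
width: 60.3
grasp_force: 0.0
```

Run:
```python
from h import *
go((525.3,-430.7,17,71.8))
```

```text
clk 4.3 tcp [ 525.7 -435.    51. ] close ang 71.35 zt [ 0.0017 -0.0012 -1.    ] w 60.3 grip 0.0 F [ 0.9 -0.   0.2] q7 [ 0.53  0.88  0.22  1.55 -0.26  0.74  2.11]
(525.3, -430.7, 17, 71.8) -> [0.0018, 0.0039, 0.034] [-0.03, 0.12, -0.45]
```

In the tool's units: 0.034 m / 0.5 = 0.068, 0.02 m / 0.5 = 0.04, -0.5 degrees / 360 = -0.0014.

Call:
play_rows([
  [[0.004,0.008,0.04],[0,0,-0.0014]],
  [[0.004,0.008,0.068],[0,0,-0.0014]],
  [[0.004,0.008,0.068],[0,0,-0.0014]],
  [[0.004,0.008,0.068],[0,0,-0.0014]],
  [[0.004,0.008,0.068],[0,0,-0.0014]],
])

```text
clock: 4.8
ee_pos: [524.2, -430.2, 15.2]
tcp_rot: [-0.496, -3.102, -0.0]
wrist_force: [0.2, -0.8, 0.3]
width: 60.2
grasp_force: 0.0
```

Call:
play_rows([
  [[0,0,0],[0,0,0]],
  [[0,0,0],[0,0,0]],
  [[0,0,0],[0,0,0]],
  [[0,0,0],[0,0,0]],
  [[0,0,0],[0,0,0]],
  [[0,0,0],[0,0,0]],
  [[0,0,0],[0,0,0]],
], jaw=-1, squeeze=12)

```text
clock: 5.5
ee_pos: [524.5, -430.1, 15.5]
tcp_rot: [-0.496, -3.102, 0.0]
wrist_force: [-0.2, -0.2, -0.1]
width: 32.0
grasp_force: 12.0
```

Run:
```python
from h import *
go((500,-380,200),(400,-150,220),(400,150,220),(430,340,180,4.6))
```

```text
clk 5.5 tcp [ 524.5 -430.1   15.5] close ang 71.85 zt [-0.e+00 -1.e-04 -1.e+00] w 32.0 grip 12.0 F [-0.2 -0.2 -0.1] q7 [ 0.53  0.92  0.21  1.57 -0.26  0.68  2.12]
(500, -380, 200) -> [0.0389, 0.04, -0.1845] [-0.0, -0.0, -0.0]
(400, -150, 220) -> [0.2056, 0.2274, -0.2045] [-0.0, -0.0, -0.0]
(400, 150, 220) -> [0.299, 0.5125, -0.2045] [-0.0, -0.0, -0.0]
(430, 340, 180, 4.6) -> [0.3297, 0.7023, -0.1646] [-0.0, 0.0, 67.25]
```

Call:
play_rows([
  [[0,0,-0.1],[0,0,0]],
  [[0,0,-0.2],[0,0,0]],
  [[0.02,0.02,-0.29],[0,0,0]],
  [[0.078,0.08,-0.37],[0,0,0]],
  [[0.138,0.15,-0.4],[0,0,0]],
  [[0.2,0.22,-0.41],[0,0,0]],
  [[0.266,0.294,-0.41],[0,0,0]],
  [[0.332,0.368,-0.41],[0,0,0]],
  [[0.412,0.454,-0.41],[0,0,0]],
  [[0.412,0.454,-0.41],[0,0,0]],
  [[0.442,0.546,-0.41],[0,0,0]],
  [[0.472,0.64,-0.41],[0,0,0]],
])

```text
clock: 6.7
ee_pos: [400.4, -52.4, 220.9]
tcp_rot: [0.501, 3.099, -0.0]
wrist_force: [1.8, -0.3, -0.9]
width: 32.1
grasp_force: 12.0
```

Run:
```python
from h import *
go((400,150,220),(430,340,180,4.6))
```

```text
clk 6.7 tcp [400.4 -52.4 220.9] close ang 71.63 zt [ 2.e-03 -6.e-04 -1.e+00] w 32.1 grip 12.0 F [ 1.8 -0.3 -0.9] q7 [-0.16  0.29  0.29  2.16 -0.12  0.7   1.45]
(400, 150, 220) -> [0.0642, 0.192, 0.0008] [0.0, 0.12, -0.0]
(430, 340, 180, 4.6) -> [0.0957, 0.3817, 0.0408] [0.07, 0.1, 67.03]
```

In the tool's units: 0.382 m / 0.5 = 0.764, 0.192 m / 0.5 = 0.384, 67 degrees / 360 = 0.1861.

Call:
play_rows([
  [[0.032,0.096,0],[0,0,0]],
  [[0.064,0.192,0],[0,0,0]],
  [[0.096,0.288,0],[0,0,0]],
  [[0.128,0.384,0],[0,0,0]],
  [[0.144,0.48,0.02],[0,0,0.0236]],
  [[0.16,0.574,0.04],[0,0,0.0472]],
  [[0.176,0.67,0.06],[0,0,0.0708]],
  [[0.192,0.764,0.082],[0,0,0.0944]],
  [[0.192,0.764,0.082],[0,0,0.1181]],
  [[0.192,0.764,0.082],[0,0,0.1417]],
  [[0.192,0.764,0.082],[0,0,0.1639]],
  [[0.192,0.764,0.082],[0,0,0.1861]],
])

```text
clock: 7.9
ee_pos: [428.4, 340.4, 179.4]
tcp_rot: [2.132, 2.307, 0.0]
wrist_force: [-0.1, 0.3, -0.3]
width: 32.1
grasp_force: 12.0
```

Call:
play_rows([
  [[0,0,0],[0,0,0]],
  [[0,0,0],[0,0,0]],
  [[0,0,0],[0,0,0]],
])

```text
clock: 8.2
ee_pos: [428.0, 340.4, 179.5]
tcp_rot: [-2.123, -2.316, -0.0]
wrist_force: [-0.3, -0.1, -0.6]
width: 31.8
grasp_force: 12.0
```

Run:
```python
from h import *
p,d,k,o=shot("wrist","w3")
go((437,349,80,4.6),(437,349,43,4.6))
hsv=cv2.cvtColor(p,cv2.COLOR_RGB2HSV);m=(hsv[:,:,1]<70)&(hsv[:,:,2]>120)
print("carton px",proj(*k,[437,349,27]),[ (np.round(rect(k,c,27),1).tolist(),c[:,0].mean(0)) for c in blobs(m,1500)[:5]])
```

```text
clk 8.25 tcp [427.9 340.4 179.5] close ang 4.94 zt [-0.e+00  3.e-04 -1.e+00] w 32.0 grip 12.0 F [-0.4 -0.3 -0.7] q7 [-1.05  0.58  0.51  1.86 -0.38  0.8  -0.26]
(437, 349, 80, 4.6) -> [0.0078, 0.0098, 0.0995] [0.0, -0.02, 0.34]
(437, 349, 43, 4.6) -> [0.0078, 0.0098, 0.1365] [0.0, -0.02, 0.34]
carton px [[329.44663885 175.51277578]] [([242.1, 350.3, 231.5, 272.3, 0.1], array([157.2311828 , 149.25038402])), ([441.2, 314.7, 101.8, 197.1, 4.5], array([328.9822294 , 196.06623586])), ([667.8, 219.7, 116.5, 42.9, 8.8], array([546.87169811, 313.10943396])), ([695.7, 134.9, 72.7, 37.8, 5.0], array([545.56451613, 385.        ])), ([710.3, 328.9, 45.3, 48.9, 19.0], array([614.11515152, 220.33333333]))]
```

View pics/w3.png

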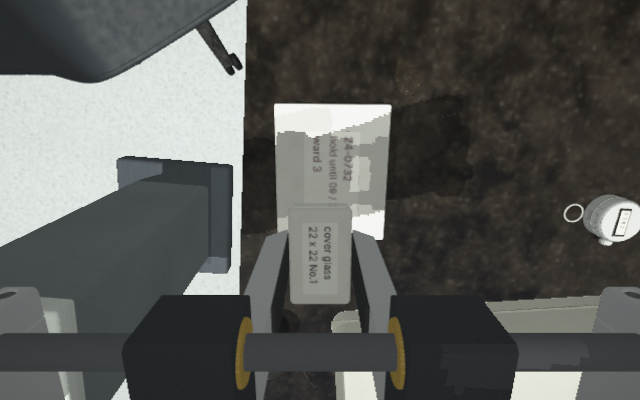

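The box is held square at (320,254), with the carton below at (332,170). Next I measure the box's offset in the hand along its long axis.

Run:
```python
from h import *
o=robot.get_obs();k=cam("wrist",o)
c=cast(*k,[[320,205.5],[320,304]],179);R=Ro.from_rotvec(o["tcp_rot"]).as_matrix();print(c,(c-o["ee_pos"])@R)
```

```text
[[426.32976077 368.44649363 179.        ]
 [431.11092887 313.79176882 179.        ]] [[ 28.12271552   0.83125176   0.55279671]
 [-26.74070376   0.88995875   0.53578389]]
```

In the tool's units: 0.1 m / 0.5 = 0.2, 0.05 m / 0.5 = 0.1, 0.3 degrees / 360 = 0.0008.

Call:
play_rows([
  [[0.016,0.02,0.1],[0,0,0.0008]],
  [[0.016,0.02,0.2],[0,0,0.0008]],
  [[0.016,0.02,0.2],[0,0,0.0008]],
  [[0.016,0.02,0.2],[0,0,0.0008]],
  [[0.016,0.02,0.2],[0,0,0.0008]],
])

```text
clock: 8.75
ee_pos: [438.6, 349.7, 81.7]
tcp_rot: [2.131, 2.307, 0.005]
wrist_force: [-0.7, 0.6, 1.0]
width: 32.0
grasp_force: 12.0
```

Run:
```python
from h import *
go((437,349,43,4.6))
```

```text
clk 8.75 tcp [438.6 349.7  81.7] close ang 4.53 zt [ 0.0028  0.0022 -1.    ] w 32.0 grip 12.0 F [-0.7  0.6  1. ] q7 [-0.98  0.73  0.41  1.9  -0.49  0.61 -0.18]
(437, 349, 43, 4.6) -> [-0.0007, -0.0018, 0.0387] [0.17, -0.11, -0.07]
```

In the tool's units: 0.034 m / 0.5 = 0.068, 0.02 m / 0.5 = 0.04.

Call:
play_rows([
  [[-0.002,-0.002,0.04],[0,0,0]],
  [[-0.002,-0.002,0.068],[0,0,0]],
  [[-0.002,-0.002,0.068],[0,0,0]],
  [[-0.002,-0.002,0.068],[0,0,0]],
  [[-0.002,-0.002,0.068],[0,0,0]],
])

```text
clock: 9.25
ee_pos: [436.8, 348.6, 46.5]
tcp_rot: [2.131, 2.308, 0.003]
wrist_force: [0.1, 0.1, -0.2]
width: 31.7
grasp_force: 12.0
```

Run:
```python
from h import *
go((437,348.5,42.5,4.6))
```

```text
clk 9.25 tcp [436.8 348.6  46.5] close ang 4.55 zt [ 0.0013  0.0011 -1.    ] w 31.7 grip 12.0 F [ 0.1  0.1 -0.2] q7 [-0.96  0.78  0.37  1.92 -0.52  0.53 -0.15]
(437, 348.5, 42.5, 4.6) -> [-0.0001, 0.0002, 0.004] [0.08, -0.06, -0.05]
```

Position is right; I lower by 4 mm, open part way and lift.

In the tool's units: 0.004 m / 0.5 = 0.008, 0.002 m / 0.5 = 0.004.

Call:
play_rows([
  [[0,0,0.004],[0,0,0]],
  [[0,0,0.008],[0,0,0]],
  [[0,0,0.008],[0,0,0]],
  [[0,0,0.008],[0,0,0]],
])

```text
clock: 9.65
ee_pos: [436.4, 348.5, 41.9]
tcp_rot: [-2.132, -2.308, -0.001]
wrist_force: [0.4, 0.3, 6.0]
width: 31.9
grasp_force: 12.0
```

Call:
play_rows([
  [[0,0,0],[0,0,0]],
  [[0,0,0],[0,0,0]],
  [[0,0,0],[0,0,0]],
  [[0,0,0],[0,0,0]],
], jaw=0.0)

```text
clock: 10.05
ee_pos: [436.0, 348.0, 41.2]
tcp_rot: [-2.132, -2.308, 0.001]
wrist_force: [-0.2, 0.2, -0.3]
width: 46.8
grasp_force: 0.0
```

In the tool's units: -0.17 m / 0.5 = -0.34, -0.14 m / 0.5 = -0.28.

Call:
play_rows([
  [[0,0,-0.04],[0,0,0]],
  [[0,0,-0.12],[0,0,0]],
  [[0,0,-0.2],[0,0,0]],
  [[0,0,-0.28],[0,0,0]],
  [[0,0,-0.34],[0,0,0]],
  [[0,0,-0.34],[0,0,0]],
  [[0,0,-0.34],[0,0,0]],
  [[0,0,-0.34],[0,0,0]],
])

```text
clock: 10.85
ee_pos: [435.1, 347.8, 210.1]
tcp_rot: [-2.131, -2.308, 0.004]
wrist_force: [-0.3, -0.6, -0.1]
width: 46.7
grasp_force: 0.0
```

Run:
```python
from h import *
p,d,k,o=shot("wrist","w4")
go((400,340,240,65),(400,150,240,72),(400,-150,240,72),(540,-330,230,72))
u=proj(*k,[[437,349,27]])[0].round().astype(int);print(u)
cv2.imwrite("pics/w4c.png",cv2.resize(p[u[1]-100:u[1]+100,u[0]-130:u[0]+130,::-1],None,fx=2.5,fy=2.5))
```

```text
clk 10.9 tcp [435.1 347.6 210. ] close ang 4.55 zt [-0.0023 -0.0019 -1.    ] w 46.9 grip 0.0 F [0.4 0.1 0. ] q7 [-1.07  0.56  0.54  1.8  -0.36  0.89 -0.29]
(400, 340, 240, 65) -> [-0.0049, -0.0357, -0.03] [-0.18, 0.01, -60.45]
(400, 150, 240, 72) -> [-0.1943, -0.0508, -0.0296] [-0.18, 0.0, -67.45]
(400, -150, 240, 72) -> [-0.4933, -0.0746, -0.029] [-0.18, 0.0, -67.45]
(540, -330, 230, 72) -> [-0.6838, 0.0507, -0.019] [-0.18, 0.0, -67.45]
[321 175]
```

View pics/w4c.png

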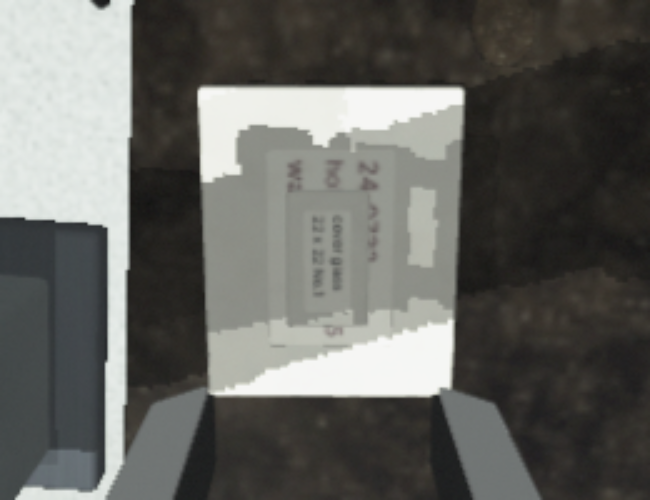

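The crop shows the box lying square on the carton, centre about (327,258) against carton corners (198,88) to (465,396). I check the centring and carry on to the drop bottle.

Run:
```python
from h import *
k=cam("wrist",robot.get_obs());f=lambda a:np.array(a)/2.5+[191,75]
b=cast(*k,f([[288,190],[370,190],[286,326],[366,326]]),42);c=cast(*k,f([[198,88],[465,88],[208,396],[452,396]]),27)
print(b.mean(0),b,c.mean(0),c)
```

```text
[437.68944454 348.50215243  42.        ] [[420.71734473 374.05496528  42.        ]
 [451.41042031 376.53328825  42.        ]
 [423.67275882 320.44347136  42.        ]
 [454.95725429 322.97688484  42.        ]] [439.00678548 349.01748244  27.        ] [[383.48249741 407.73550174  27.        ]
 [484.67578102 415.88988457  27.        ]
 [392.90067814 282.08297919  27.        ]
 [494.96818536 290.36156427  27.        ]]
```

In the tool's units: -0.39 m / 0.5 = -0.78, -0.34 m / 0.5 = -0.68, -67 degrees / 360 = -0.1861.

Call:
play_rows([
  [[0,-0.072,-0.06],[0,0,-0.0236]],
  [[-0.02,-0.072,-0.06],[0,0,-0.0472]],
  [[-0.06,-0.074,-0.06],[0,0,-0.0708]],
  [[-0.1,-0.078,-0.06],[0,0,-0.0944]],
  [[-0.16,-0.082,-0.06],[0,0,-0.1181]],
  [[-0.22,-0.086,-0.06],[0,0,-0.1417]],
  [[-0.3,-0.092,-0.06],[0,0,-0.1639]],
  [[-0.38,-0.1,-0.06],[0,0,-0.1861]],
  [[-0.48,-0.108,-0.06],[0,0,-0.1861]],
  [[-0.58,-0.116,-0.06],[0,0,-0.1861]],
  [[-0.68,-0.124,-0.06],[0,0,-0.1861]],
  [[-0.78,-0.132,-0.06],[0,0,-0.1861]],
], jaw=0.4)

```text
clock: 12.1
ee_pos: [400.3, -47.0, 240.6]
tcp_rot: [-0.503, -3.099, 0.0]
wrist_force: [1.6, -0.1, -0.4]
width: 65.6
grasp_force: 0.0
```

Run:
```python
from h import *
go((400,-150,240,72),(540,-330,230,72))
```

```text
clk 12.1 tcp [400.3 -47.  240.6] close ang 71.57 zt [-0.0018  0.     -1.    ] w 65.6 grip 0.0 F [ 1.6 -0.1 -0.4] q7 [-0.25  0.26  0.38  2.13 -0.14  0.77  1.46]
(400, -150, 240, 72) -> [-0.0323, -0.0978, 0.0006] [-0.03, -0.1, -0.43]
(540, -330, 230, 72) -> [-0.2221, -0.2243, 0.0104] [-0.03, -0.1, -0.43]
```

In the tool's units: -0.224 m / 0.5 = -0.448, -0.222 m / 0.5 = -0.444.

Call:
play_rows([
  [[-0.032,-0.098,0],[0,0,0]],
  [[-0.064,-0.196,0],[0,0,0]],
  [[-0.14,-0.246,0],[0,0,0]],
  [[-0.216,-0.298,0.02],[0,0,0]],
  [[-0.292,-0.348,0.02],[0,0,0]],
  [[-0.368,-0.398,0.02],[0,0,0]],
  [[-0.444,-0.448,0.02],[0,0,0]],
  [[-0.444,-0.448,0.02],[0,0,0]],
  [[-0.444,-0.448,0.02],[0,0,0]],
  [[-0.444,-0.448,0.02],[0,0,0]],
])

```text
clock: 13.1
ee_pos: [539.8, -326.5, 230.3]
tcp_rot: [-0.503, -3.098, -0.003]
wrist_force: [-0.6, 0.2, -0.6]
width: 65.7
grasp_force: 0.0
```

Run:
```python
from h import *
p,d,k,o=shot("wrist","w5")
hsv=cv2.cvtColor(p,cv2.COLOR_RGB2HSV);H,S,V=[hsv[:,:,i].astype(int) for i in range(3)]
u=proj(*k,[[597,-364,73],[597,-364,58],[597,-364,0]]).round(1);print(u)
c=u[0].astype(int);x0,y0=max(c[0]-70,0),max(c[1]-80,0);cr=p[y0:c[1]+80,c[0]-70:c[0]+70]
cv2.imwrite("pics/w5c.png",cv2.resize(cr[:,:,::-1],None,fx=3.5,fy=3.5));print(x0,y0)
go((597,-364,150,72),(597,-364,38,72))
```

```text
[[300.7 247. ]
 [301.4 240.9]
 [303.8 221.2]]
230 167
clk 13.15 tcp [ 540.1 -326.4  230.8] close ang 71.59 zt [-0.0015  0.0018 -1.    ] w 65.7 grip 0.0 F [0.1 1.2 0.1] q7 [ 0.27  0.62  0.38  1.57 -0.26  1.01  1.98]
(597, -364, 150, 72) -> [-0.0661, -0.0178, 0.0807] [0.07, -0.12, -0.41]
(597, -364, 38, 72) -> [-0.0663, -0.018, 0.1927] [0.07, -0.12, -0.41]
```

View pics/w5c.png

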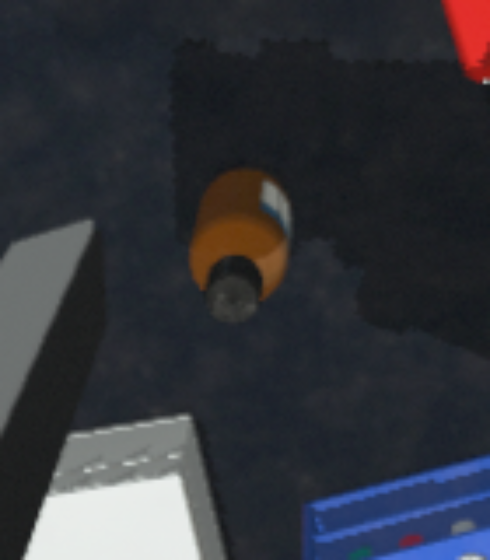

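The crop shows the brown bottle with its cap top at (233,299) and base near (246,208).

Run:
```python
from h import *
k=cam("wrist",robot.get_obs());f=lambda a:np.array(a)/3.5+[230,167]
print(cast(*k,f([[233,299]]),73),cast(*k,f([[240,253]]),58),cast(*k,f([[246,211]]),0))
go((592,-367,120,72),(592,-367,38,72))
```

```text
[[ 601.81190503 -369.84333579   73.        ]] [[ 595.01078489 -366.24339281   58.        ]] [[ 603.64604561 -370.5036984     0.        ]]
clk 13.15 tcp [ 540.1 -326.4  230.8] close ang 71.59 zt [-0.0015  0.0018 -1.    ] w 65.7 grip 0.0 F [0.1 1.2 0.1] q7 [ 0.27  0.62  0.38  1.57 -0.26  1.01  1.98]
(592, -367, 120, 72) -> [-0.0623, -0.0223, 0.1107] [0.07, -0.12, -0.41]
(592, -367, 38, 72) -> [-0.0625, -0.0224, 0.1927] [0.07, -0.12, -0.41]
```

```bash
cat >> h.py <<'E'
def pts(d,k,box):
    "world points from depth in pixel box u0,u1,v0,v1"
    u0,u1,v0,v1=box;v,u=np.mgrid[v0:v1,u0:u1];z=d[v0:v1,u0:u1].astype(float);ok=z>0
    c=(np.stack([u,v,np.ones_like(u)],-1)@np.linalg.inv(k[0]).T)*z[...,None]
    return ((c-k[2])@k[1])[ok]
def circ(P):
    (x,y),r=cv2.minEnclosingCircle(P[:,:2].astype(np.float32));return [round(v,1) for v in(x,y,r)]
E
python3 - <<'E'
from h import *
p,d,k,o=shot("wrist","w6")
P=pts(d,k,(275,325,210,265))
for a,b in((-6,3),(20,35),(35,50),(48,56),(60,69),(69,78)):
    q=P[(P[:,2]>a)&(P[:,2]<b)];print(a,b,len(q),circ(q) if len(q) else "")
E
```

```text
-6 3 1774 [616.1, -376.6, 46.2]
20 35 120 [596.7, -369.1, 14.4]
35 50 313 [600.3, -370.4, 14.9]
48 56 263 [600.4, -370.4, 13.9]
60 69 65 [599.7, -370.1, 8.1]
69 78 195 [600.4, -370.6, 8.1]
```

Depth gives (600.3, −370.5), with radii of 15 mm (body) and 8 mm (cap) as stated. Next is the grasp.

Run:
```python
from h import *
go((600.3,-370.5,130,72),(600.3,-370.5,36,72))
```

```text
clk 13.2 tcp [ 540.3 -326.4  231.3] close ang 71.6 zt [-8.0e-04  1.4e-03 -1.0e+00] w 65.9 grip 0.0 F [-1.6  0.2  0.1] q7 [ 0.27  0.62  0.38  1.56 -0.26  1.01  1.98]
(600.3, -370.5, 130, 72) -> [-0.0709, -0.023, 0.1012] [0.06, -0.07, -0.4]
(600.3, -370.5, 36, 72) -> [-0.071, -0.0231, 0.1952] [0.06, -0.07, -0.4]
```

In the tool's units: 0.1 m / 0.5 = 0.2, -0.071 m / 0.5 = -0.142.

Call:
play_rows([
  [[-0.07,-0.024,0.06],[0,0,0]],
  [[-0.142,-0.046,0.12],[0,0,0]],
  [[-0.142,-0.046,0.2],[0,0,0]],
  [[-0.142,-0.046,0.2],[0,0,0]],
  [[-0.142,-0.046,0.2],[0,0,0]],
  [[-0.142,-0.046,0.2],[0,0,0]],
])

```text
clock: 13.8
ee_pos: [601.8, -372.5, 134.3]
tcp_rot: [0.503, 3.098, -0.002]
wrist_force: [-0.9, -1.3, 0.4]
width: 65.6
grasp_force: 0.0
```

Run:
```python
from h import *
go((600.3,-370.5,36,72))
```

```text
clk 13.8 tcp [ 601.8 -372.5  134.3] close ang 71.56 zt [ 0.0029 -0.0017 -1.    ] w 65.6 grip 0.0 F [-0.9 -1.3  0.4] q7 [ 0.34  0.82  0.34  1.42 -0.31  0.94  2.01]
(600.3, -370.5, 36, 72) -> [0.0024, 0.0015, 0.0983] [-0.04, 0.19, -0.44]
```

In the tool's units: 0.096 m / 0.5 = 0.192, 0.04 m / 0.5 = 0.08.

Call:
play_rows([
  [[0.002,0.002,0.08],[0,0,0]],
  [[0.002,0.002,0.15],[0,0,0]],
  [[0.002,0.002,0.192],[0,0,0]],
  [[0.002,0.002,0.192],[0,0,0]],
  [[0.002,0.002,0.192],[0,0,0]],
  [[0.002,0.002,0.192],[0,0,0]],
])

```text
clock: 14.4
ee_pos: [601.9, -372.1, 38.5]
tcp_rot: [0.503, 3.097, -0.003]
wrist_force: [0.5, 1.2, -0.4]
width: 65.7
grasp_force: 0.0
```

Call:
play_rows([
  [[0,0,0],[0,0,0]],
  [[0,0,0],[0,0,0]],
  [[0,0,0],[0,0,0]],
  [[0,0,0],[0,0,0]],
  [[0,0,0],[0,0,0]],
  [[0,0,0],[0,0,0]],
  [[0,0,0],[0,0,0]],
  [[0,0,0],[0,0,0]],
], jaw=-1, squeeze=10)

```text
clock: 15.2
ee_pos: [600.3, -371.0, 35.4]
tcp_rot: [-0.504, -3.101, -0.0]
wrist_force: [0.8, -0.0, 0.7]
width: 29.7
grasp_force: 10.0
```

Run:
```python
from h import *
go((600,-370,200),(400,-150,220),(400,150,220),(480,340,160,94.6))
```

```text
clk 15.2 tcp [ 600.3 -371.    35.4] close ang 71.54 zt [-1.e-04  1.e-04 -1.e+00] w 29.7 grip 10.0 F [ 0.8 -0.   0.7] q7 [ 0.35  0.94  0.3   1.48 -0.35  0.78  2.04]
(600, -370, 200) -> [0.0006, 0.0008, -0.1646] [0.0, -0.01, 0.0]
(400, -150, 220) -> [0.26, 0.1462, -0.1845] [0.0, -0.01, 0.0]
(400, 150, 220) -> [0.355, 0.4308, -0.1845] [0.0, -0.01, 0.0]
(480, 340, 160, 94.6) -> [0.3393, 0.6363, -0.1245] [0.0, -0.0, -23.06]
```

In the tool's units: 0.291 m / 0.5 = 0.582, 0.26 m / 0.5 = 0.52.

Call:
play_rows([
  [[0,0,-0.09],[0,0,0]],
  [[0,0,-0.18],[0,0,0]],
  [[0,0,-0.27],[0,0,0]],
  [[0.03,0.02,-0.35],[0,0,0]],
  [[0.11,0.062,-0.37],[0,0,0]],
  [[0.192,0.108,-0.37],[0,0,0]],
  [[0.274,0.154,-0.37],[0,0,0]],
  [[0.356,0.2,-0.37],[0,0,0]],
  [[0.438,0.246,-0.37],[0,0,0]],
  [[0.52,0.292,-0.37],[0,0,0]],
  [[0.55,0.384,-0.37],[0,0,0]],
  [[0.582,0.478,-0.37],[0,0,0]],
])

```text
clock: 16.4
ee_pos: [399.1, -51.2, 220.9]
tcp_rot: [0.508, 3.099, 0.001]
wrist_force: [1.6, 0.3, -0.5]
width: 29.6
grasp_force: 10.0
```

Run:
```python
from h import *
go((400,150,220),(480,340,150,94.6))
```

```text
clk 16.4 tcp [399.1 -51.2 220.9] close ang 71.38 zt [ 1.2e-03  3.0e-04 -1.0e+00] w 29.6 grip 10.0 F [ 1.6  0.3 -0.5] q7 [-0.26  0.3   0.41  2.17 -0.18  0.71  1.52]
(400, 150, 220) -> [0.0634, 0.191, 0.0009] [0.04, 0.06, -0.0]
(480, 340, 150, 94.6) -> [0.0484, 0.3965, 0.0711] [0.02, 0.07, -23.22]
```

In the tool's units: 0.397 m / 0.5 = 0.794, 0.191 m / 0.5 = 0.382, -23.2 degrees / 360 = -0.0644.

Call:
play_rows([
  [[0.032,0.096,0],[0,0,0]],
  [[0.064,0.192,0],[0,0,0]],
  [[0.096,0.288,0],[0,0,0]],
  [[0.126,0.382,0],[0,0,0]],
  [[0.12,0.474,0.02],[0,0,-0.0139]],
  [[0.114,0.564,0.04],[0,0,-0.0278]],
  [[0.106,0.654,0.07],[0,0,-0.0417]],
  [[0.1,0.74,0.11],[0,0,-0.0556]],
  [[0.096,0.794,0.142],[0,0,-0.0644]],
  [[0.096,0.794,0.142],[0,0,-0.0644]],
  [[0.096,0.794,0.142],[0,0,-0.0644]],
  [[0.096,0.794,0.142],[0,0,-0.0644]],
])

```text
clock: 17.6
ee_pos: [480.2, 338.0, 149.9]
tcp_rot: [-0.127, 3.139, -0.001]
wrist_force: [0.3, -0.6, -1.0]
width: 29.6
grasp_force: 10.0
```

Call:
play_rows([
  [[0,0,0],[0,0,0]],
  [[0,0,0],[0,0,0]],
])

```text
clock: 17.8
ee_pos: [480.4, 338.9, 150.4]
tcp_rot: [-0.128, 3.138, 0.001]
wrist_force: [-0.6, -0.3, -1.0]
width: 30.0
grasp_force: 10.0
```

Run:
```python
from h import *
go((523,356,120,94.6),(523,356,36.5,94.6))
```

```text
clk 17.8 tcp [480.4 338.9 150.4] close ang 94.67 zt [ 8.e-04  5.e-04 -1.e+00] w 30.0 grip 10.0 F [-0.6 -0.3 -1. ] q7 [-0.78  0.63  0.19  1.77 -0.16  0.76  1.14]
(523, 356, 120, 94.6) -> [-0.0439, 0.0136, 0.0304] [0.02, 0.05, 0.07]
(523, 356, 36.5, 94.6) -> [-0.0438, 0.0136, 0.1139] [0.02, 0.05, 0.07]
```

In the tool's units: 0.1 m / 0.5 = 0.2, 0.02 m / 0.5 = 0.04.

Call:
play_rows([
  [[-0.06,0.02,0],[0,0,0]],
  [[-0.088,0.027,0.04],[0,0,0]],
  [[-0.088,0.027,0.12],[0,0,0]],
  [[-0.088,0.027,0.18],[0,0,0]],
  [[-0.088,0.027,0.2],[0,0,0]],
  [[-0.088,0.027,0.2],[0,0,0]],
  [[-0.088,0.027,0.2],[0,0,0]],
  [[-0.088,0.027,0.2],[0,0,0]],
])

```text
clock: 18.6
ee_pos: [524.1, 357.4, 51.4]
tcp_rot: [-0.13, 3.136, 0.003]
wrist_force: [-0.6, -0.8, -0.4]
width: 30.1
grasp_force: 10.0
```

Run:
```python
from h import *
go((523,356,35.8,94.6))
```

```text
clk 18.6 tcp [524.1 357.4  51.4] close ang 94.74 zt [ 0.0028  0.0019 -1.    ] w 30.1 grip 10.0 F [-0.6 -0.8 -0.4] q7 [-0.74  0.82  0.16  1.7  -0.19  0.64  1.18]
(523, 356, 35.8, 94.6) -> [0.0012, -0.0014, 0.0156] [0.1, 0.17, 0.14]
```

In the tool's units: 0.014 m / 0.5 = 0.028, 0.013 m / 0.5 = 0.026.

Call:
play_rows([
  [[0.002,-0.002,0.016],[0,0,0]],
  [[0.002,-0.002,0.026],[0,0,0]],
  [[0.002,-0.002,0.028],[0,0,0]],
  [[0.002,-0.002,0.028],[0,0,0]],
  [[0.002,-0.002,0.028],[0,0,0]],
  [[0.002,-0.002,0.028],[0,0,0]],
])

```text
clock: 19.2
ee_pos: [521.8, 355.6, 35.4]
tcp_rot: [0.13, -3.139, 0.0]
wrist_force: [-0.0, -0.5, -0.6]
width: 29.5
grasp_force: 10.0
```

Run:
```python
from h import *
go((523,356,35.4,94.6))
```

```text
clk 19.2 tcp [521.8 355.6  35.4] close ang 94.75 zt [-2.e-04 -1.e-04 -1.e+00] w 29.5 grip 10.0 F [-0.  -0.5 -0.6] q7 [-0.73  0.84  0.15  1.71 -0.2   0.61  1.18]
(523, 356, 35.4, 94.6) -> [-0.0012, 0.0003, 0.0] [-0.0, -0.01, 0.15]
```

In the tool's units: -0.001 m / 0.5 = -0.002.

Call:
play_rows([
  [[-0.002,0,0],[0,0,0]],
  [[-0.002,0,0.002],[0,0,0]],
  [[-0.002,0,0.002],[0,0,0]],
])

```text
clock: 19.5
ee_pos: [523.0, 355.8, 35.4]
tcp_rot: [-0.13, 3.139, 0.0]
wrist_force: [-2.5, -0.6, 6.7]
width: 29.9
grasp_force: 10.0
```

Call:
play_rows([
  [[0,0,0],[0,0,0]],
  [[0,0,0],[0,0,0]],
  [[0,0,0],[0,0,0]],
  [[0,0,0],[0,0,0]],
  [[0,0,0],[0,0,0]],
], jaw=0.2)

```text
clock: 20.0
ee_pos: [522.9, 355.7, 34.3]
tcp_rot: [0.13, -3.139, 0.0]
wrist_force: [0.1, 1.0, -0.1]
width: 56.0
grasp_force: 0.0
```

In the tool's units: -0.2 m / 0.5 = -0.4, -0.195 m / 0.5 = -0.39.

Call:
play_rows([
  [[0,0,-0.04],[0,0,0]],
  [[0,0,-0.12],[0,0,0]],
  [[0,0,-0.22],[0,0,0]],
  [[0,0,-0.32],[0,0,0]],
  [[0,0,-0.39],[0,0,0]],
  [[0.06,0,-0.4],[0,0,0]],
  [[0.1,0,-0.4],[0,0,0]],
  [[0.1,0,-0.4],[0,0,0]],
  [[0.1,0,-0.4],[0,0,0]],
])

```text
clock: 20.9
ee_pos: [473.5, 351.7, 234.6]
tcp_rot: [-0.131, 3.138, 0.0]
wrist_force: [-0.1, -1.0, -0.2]
width: 56.9
grasp_force: 0.0
```

Run:
```python
from h import *
p,d,k,o=shot("wrist","w7")
u=proj(*k,[[523,356,40]])[0].astype(int);P=pts(d,k,(u[0]-60,u[0]+60,u[1]-60,u[1]+60))
P=P[np.hypot(P[:,0]-523,P[:,1]-356)<35]
for a,b in((35,55),(69,78)): q=P[(P[:,2]>a)&(P[:,2]<b)];print(len(q),circ(q))
go((400,150,240,77),(400,-60,240,77))
```

```text
452 [523.3, 356.4, 15.0]
199 [523.1, 355.9, 8.0]
clk 20.95 tcp [474.  351.5 234.4] close ang 94.73 zt [ 9.e-04 -1.e-04 -1.e+00] w 56.0 grip 0.0 F [ 0.2 -0.4  0.2] q7 [-0.83  0.53  0.22  1.68 -0.14  0.95  1.1 ]
(400, 150, 240, 77) -> [0.0904, -0.1947, -0.0056] [-0.0, 0.05, 17.73]
(400, -60, 240, 77) -> [0.1077, -0.404, -0.0056] [-0.0, 0.05, 17.73]
```

The small bottle stands at (523.2, 356.1), on target. Next the large bottle, approached with the gripper turned so its body clears the eyepieces.

In the tool's units: -0.404 m / 0.5 = -0.808, -0.375 m / 0.5 = -0.75, -15 degrees / 360 = -0.0417.

Call:
play_rows([
  [[0.036,-0.09,-0.01],[0,0,0]],
  [[0.076,-0.18,-0.01],[0,0,0]],
  [[0.12,-0.26,-0.01],[0,0,0]],
  [[0.16,-0.33,-0.01],[0,0,0]],
  [[0.18,-0.39,-0.01],[0,0,0]],
  [[0.188,-0.48,-0.01],[0,0,-0.0083]],
  [[0.196,-0.57,-0.01],[0,0,-0.0194]],
  [[0.206,-0.66,-0.01],[0,0,-0.0306]],
  [[0.212,-0.75,-0.01],[0,0,-0.0417]],
  [[0.216,-0.808,-0.01],[0,0,-0.0417]],
  [[0.216,-0.808,-0.01],[0,0,-0.0417]],
  [[0.216,-0.808,-0.01],[0,0,-0.0417]],
], jaw=0.8)

```text
clock: 22.15
ee_pos: [399.5, -60.8, 239.3]
tcp_rot: [0.534, -3.096, 0.0]
wrist_force: [0.4, 1.0, -0.1]
width: 84.6
grasp_force: 0.0
```

Run:
```python
from h import *
p,d,k,o=shot("wrist","w8")
u=proj(*k,[[419,-94,80]])[0].astype(int);print(u);P=pts(d,k,(max(0,u[0]-90),min(640,u[0]+90),max(0,u[1]-90),min(400,u[1]+90)))
P=P[np.hypot(P[:,0]-419,P[:,1]+94)<40]
for a,b in((30,50),(50,70),(70,80),(102,110)): q=P[(P[:,2]>a)&(P[:,2]<b)];print(len(q),circ(q) if len(q) else '')
go((419,-94,170,110))
```

```text
[279 187]
142 [414.4, -93.1, 22.3]
445 [420.0, -93.7, 23.0]
657 [419.3, -93.9, 21.0]
587 [419.8, -93.7, 12.4]
clk 22.2 tcp [399.4 -59.7 239.3] close ang 109.72 zt [-2.e-04  2.e-04 -1.e+00] w 84.7 grip 0.0 F [ 0.4  0.9 -0.9] q7 [-0.14  0.26  0.28  2.13 -0.1   0.76  2.12]
(419, -94, 170, 110) -> [-0.0069, -0.0389, 0.0692] [0.01, -0.01, -0.28]
```

Call:
play_rows([
  [[-0.015,-0.077,0],[0,0,0]],
  [[-0.015,-0.077,0.06],[0,0,0]],
  [[-0.015,-0.077,0.14],[0,0,0]],
  [[-0.015,-0.077,0.17],[0,0,0]],
  [[-0.015,-0.077,0.17],[0,0,0]],
  [[-0.015,-0.077,0.17],[0,0,0]],
  [[-0.015,-0.077,0.17],[0,0,0]],
])

```text
clock: 22.9
ee_pos: [420.1, -93.2, 155.4]
tcp_rot: [-0.54, 3.093, -0.001]
wrist_force: [0.2, -0.1, 0.6]
width: 85.1
grasp_force: 0.0
```

Run:
```python
from h import *
go((419.8,-93.7,52,110))
```

```text
clk 22.9 tcp [420.1 -93.2 155.4] close ang 109.82 zt [ 2.1e-03 -1.0e-04 -1.0e+00] w 85.1 grip 0.0 F [ 0.2 -0.1  0.6] q7 [-0.02  0.44  0.24  2.18 -0.2   0.54  2.28]
(419.8, -93.7, 52, 110) -> [0.0006, -0.0003, 0.1034] [-0.05, 0.11, -0.18]
```

In the tool's units: 0.101 m / 0.5 = 0.202, 0.09 m / 0.5 = 0.18.

Call:
play_rows([
  [[0,0,0.06],[0,0,0]],
  [[0,0,0.12],[0,0,0]],
  [[0,0,0.18],[0,0,0]],
  [[0,0,0.202],[0,0,0]],
  [[0,0,0.202],[0,0,0]],
  [[0,0,0.202],[0,0,0]],
  [[0,0,0.202],[0,0,0]],
])

```text
clock: 23.6
ee_pos: [420.1, -93.8, 54.7]
tcp_rot: [-0.539, 3.093, -0.001]
wrist_force: [0.5, 0.1, -0.2]
width: 84.5
grasp_force: 0.0
```

Run:
```python
from h import *
go((419.8,-93.7,52,110))
```

```text
clk 23.6 tcp [420.1 -93.8  54.7] close ang 109.76 zt [ 2.6e-03 -5.0e-04 -1.0e+00] w 84.5 grip 0.0 F [ 0.5  0.1 -0.2] q7 [ 0.07  0.64  0.12  2.25 -0.29  0.26  2.36]
(419.8, -93.7, 52, 110) -> [0.0002, 0.0002, 0.0027] [-0.08, 0.13, -0.24]
```

Call:
play_rows([
  [[0,0,0],[0,0,0]],
  [[0,0,0],[0,0,0]],
  [[0,0,0],[0,0,0]],
  [[0,0,0],[0,0,0]],
  [[0,0,0],[0,0,0]],
  [[0,0,0],[0,0,0]],
  [[0,0,0],[0,0,0]],
  [[0,0,0],[0,0,0]],
], jaw=-1, squeeze=15)

```text
clock: 24.4
ee_pos: [419.0, -93.7, 53.5]
tcp_rot: [-0.539, 3.095, -0.0]
wrist_force: [0.9, -1.2, 1.6]
width: 45.4
grasp_force: 15.0
```

Run:
```python
from h import *
go((419.8,-93.7,200),(400,-50,235,94.6),(400,150,235,94.6))
```

```text
clk 24.4 tcp [419.  -93.7  53.5] close ang 109.74 zt [ 0. -0. -1.] w 45.4 grip 15.0 F [ 0.9 -1.2  1.6] q7 [ 0.07  0.64  0.12  2.25 -0.29  0.26  2.36]
(419.8, -93.7, 200) -> [-0.0008, -0.0002, -0.1465] [-0.0, 0.0, 0.0]
(400, -50, 235, 94.6) -> [0.0031, 0.0476, -0.1815] [-0.0, 0.0, 15.14]
(400, 150, 235, 94.6) -> [-0.0645, 0.2358, -0.1815] [-0.0, 0.0, 15.14]
```

In the tool's units: 0.236 m / 0.5 = 0.472, -0.07 m / 0.5 = -0.14, 15 degrees / 360 = 0.0417.

Call:
play_rows([
  [[0,0,-0.06],[0,0,0]],
  [[0,0,-0.14],[0,0,0]],
  [[0,0,-0.22],[0,0,0]],
  [[0.01,0,-0.3],[0,0,0]],
  [[0.024,0.01,-0.364],[0,0,0]],
  [[0.026,0.04,-0.364],[0,0,0.0139]],
  [[0.006,0.096,-0.364],[0,0,0.0278]],
  [[-0.026,0.19,-0.364],[0,0,0.0417]],
  [[-0.06,0.284,-0.364],[0,0,0.0417]],
  [[-0.094,0.378,-0.364],[0,0,0.0417]],
  [[-0.128,0.472,-0.364],[0,0,0.0417]],
  [[-0.128,0.472,-0.364],[0,0,0.0417]],
])

```text
clock: 25.6
ee_pos: [398.7, 157.3, 235.1]
tcp_rot: [0.148, -3.138, -0.004]
wrist_force: [-0.3, 0.2, -0.9]
width: 46.1
grasp_force: 15.0
```

Run:
```python
from h import *
go((480,330,200,94.6),(580.8,360.5,190,94.6))
```

```text
clk 25.6 tcp [398.7 157.3 235.1] close ang 95.41 zt [-2.0e-04  2.9e-03 -1.0e+00] w 46.1 grip 15.0 F [-0.3  0.2 -0.9] q7 [-0.67  0.3   0.29  2.09 -0.13  0.77  1.37]
(480, 330, 200, 94.6) -> [-0.0972, 0.1641, 0.0356] [0.16, 0.0, 0.81]
(580.8, 360.5, 190, 94.6) -> [-0.2005, 0.185, 0.0456] [0.16, 0.0, 0.81]
```

In the tool's units: -0.2 m / 0.5 = -0.4, 0.185 m / 0.5 = 0.37, 0.8 degrees / 360 = 0.0022.

Call:
play_rows([
  [[-0.05,0.082,0.018],[0,0,0]],
  [[-0.098,0.164,0.036],[0,0,0]],
  [[-0.146,0.246,0.054],[0,0,0]],
  [[-0.194,0.328,0.072],[0,0,0.0022]],
  [[-0.26,0.34,0.072],[0,0,0.0022]],
  [[-0.33,0.356,0.08],[0,0,0.0022]],
  [[-0.4,0.37,0.092],[0,0,0.0022]],
  [[-0.4,0.37,0.092],[0,0,0.0022]],
  [[-0.4,0.37,0.092],[0,0,0.0022]],
  [[-0.4,0.37,0.092],[0,0,0.0022]],
  [[-0.4,0.37,0.092],[0,0,0.0022]],
])

```text
clock: 26.7
ee_pos: [582.4, 350.9, 189.9]
tcp_rot: [0.109, -3.139, -0.0]
wrist_force: [0.5, -0.1, -0.5]
width: 45.9
grasp_force: 15.0
```

Run:
```python
from h import *
go((580.8,360.5,70,94.6),(580.8,360.5,53.5,94.6))
```

```text
clk 26.7 tcp [582.4 350.9 189.9] close ang 93.97 zt [-8.e-04  2.e-04 -1.e+00] w 45.9 grip 15.0 F [ 0.5 -0.1 -0.5] q7 [-0.72  0.72  0.25  1.46 -0.2   0.99  1.22]
(580.8, 360.5, 70, 94.6) -> [0.0008, 0.0097, 0.1199] [0.02, -0.04, -0.63]
(580.8, 360.5, 53.5, 94.6) -> [0.0008, 0.0097, 0.1364] [0.02, -0.04, -0.63]
```

In the tool's units: 0.125 m / 0.5 = 0.25, 0.12 m / 0.5 = 0.24, -0.6 degrees / 360 = -0.0017.

Call:
play_rows([
  [[0.002,0.019,0.02],[0,0,-0.0017]],
  [[0.002,0.019,0.1],[0,0,-0.0017]],
  [[0.002,0.019,0.18],[0,0,-0.0017]],
  [[0.002,0.019,0.24],[0,0,-0.0017]],
  [[0.002,0.019,0.25],[0,0,-0.0017]],
  [[0.002,0.019,0.25],[0,0,-0.0017]],
  [[0.002,0.019,0.25],[0,0,-0.0017]],
  [[0.002,0.019,0.25],[0,0,-0.0017]],
  [[0.002,0.019,0.25],[0,0,-0.0017]],
])

```text
clock: 27.6
ee_pos: [582.8, 361.0, 66.2]
tcp_rot: [-0.124, 3.137, 0.002]
wrist_force: [-0.5, -0.2, -0.7]
width: 45.8
grasp_force: 15.0
```

Run:
```python
from h import *
go((580.8,360.5,53.5,94.6))
```

```text
clk 27.6 tcp [582.8 361.   66.2] close ang 94.55 zt [ 0.0023  0.0016 -1.    ] w 45.8 grip 15.0 F [-0.5 -0.2 -0.7] q7 [-0.71  0.86  0.21  1.53 -0.23  0.77  1.24]
(580.8, 360.5, 53.5, 94.6) -> [0.002, -0.0003, 0.0127] [0.08, 0.14, -0.05]
```

In the tool's units: 0.01 m / 0.5 = 0.02, 0.006 m / 0.5 = 0.012.

Call:
play_rows([
  [[0.002,0,0.012],[0,0,0]],
  [[0.002,0,0.02],[0,0,0]],
  [[0.002,0,0.02],[0,0,0]],
  [[0.002,0,0.02],[0,0,0]],
  [[0.002,0,0.02],[0,0,0]],
  [[0.002,0,0.02],[0,0,0]],
])

```text
clock: 28.2
ee_pos: [580.9, 360.3, 54.5]
tcp_rot: [0.124, -3.139, -0.0]
wrist_force: [-0.8, -0.8, -1.6]
width: 45.8
grasp_force: 15.0
```

Run:
```python
from h import *
go((580.8,360.5,53.5,94.6))
```

```text
clk 28.2 tcp [580.9 360.3  54.5] close ang 94.54 zt [-0.  0. -1.] w 45.8 grip 15.0 F [-0.8 -0.8 -1.6] q7 [-0.71  0.88  0.21  1.54 -0.24  0.75  1.25]
(580.8, 360.5, 53.5, 94.6) -> [0.0, 0.0002, 0.001] [0.0, -0.0, -0.06]
```

In the tool's units: 0.0015 m / 0.5 = 0.003, 0.001 m / 0.5 = 0.002.

Call:
play_rows([
  [[0,0,0.002],[0,0,0]],
  [[0,0,0.003],[0,0,0]],
  [[0,0,0.003],[0,0,0]],
])

```text
clock: 28.5
ee_pos: [581.0, 360.4, 53.6]
tcp_rot: [-0.125, 3.139, 0.0]
wrist_force: [-1.5, -0.9, 4.4]
width: 45.6
grasp_force: 15.0
```

Call:
play_rows([
  [[0,0,0],[0,0,0]],
  [[0,0,0],[0,0,0]],
  [[0,0,0],[0,0,0]],
  [[0,0,0],[0,0,0]],
  [[0,0,0],[0,0,0]],
], jaw=0.6)

```text
clock: 29.0
ee_pos: [580.8, 360.3, 52.8]
tcp_rot: [0.125, -3.139, 0.0]
wrist_force: [0.9, 0.6, -0.2]
width: 74.8
grasp_force: 0.0
```

In the tool's units: -0.185 m / 0.5 = -0.37, -0.16 m / 0.5 = -0.32.

Call:
play_rows([
  [[0,0,-0.04],[0,0,0]],
  [[0,0,-0.12],[0,0,0]],
  [[0,0,-0.22],[0,0,0]],
  [[0,0,-0.32],[0,0,0]],
  [[0.08,0,-0.37],[0,0,0]],
  [[0.16,0,-0.37],[0,0,0]],
  [[0.2,0,-0.37],[0,0,0]],
  [[0.2,0,-0.37],[0,0,0]],
  [[0.2,0,-0.37],[0,0,0]],
  [[0.2,0,-0.37],[0,0,0]],
])

```text
clock: 30.0
ee_pos: [482.6, 352.2, 237.9]
tcp_rot: [-0.123, 3.138, -0.0]
wrist_force: [0.6, 0.5, -0.5]
width: 75.4
grasp_force: 0.0
```

Run:
```python
from h import *
p,d,k,o=shot("wrist","w9")
for n,(x,y),ll in(("drop",(523,356),((35,55),(69,78))),("reag",(581,360.5),((50,80),(102,110)))):
  u=proj(*k,[[x,y,60]])[0].astype(int);P=pts(d,k,(u[0]-90,u[0]+90,max(u[1]-90,0),min(400,u[1]+90)))
  P=P[np.hypot(P[:,0]-x,P[:,1]-y)<28]
  for a,b in ll: q=P[(P[:,2]>a)&(P[:,2]<b)];print(n,len(q),circ(q) if len(q) else '')
go((410,300,240,80),(375,200,240,80))
```

```text
drop 433 [523.4, 356.1, 15.1]
drop 198 [523.3, 356.3, 8.1]
reag 1150 [581.1, 360.9, 22.9]
reag 485 [581.4, 360.8, 12.4]
clk 30.05 tcp [482.6 352.1 237.7] close ang 94.47 zt [ 9.e-04 -4.e-04 -1.e+00] w 75.5 grip 0.0 F [ 0.8 -0.7 -0.3] q7 [-0.85  0.54  0.27  1.65 -0.17  0.97  1.13]
(410, 300, 240, 80) -> [0.0764, -0.0462, -0.0023] [-0.02, 0.05, 14.47]
(375, 200, 240, 80) -> [0.1191, -0.1432, -0.0023] [-0.02, 0.05, 14.47]
```

View pics/w9.png

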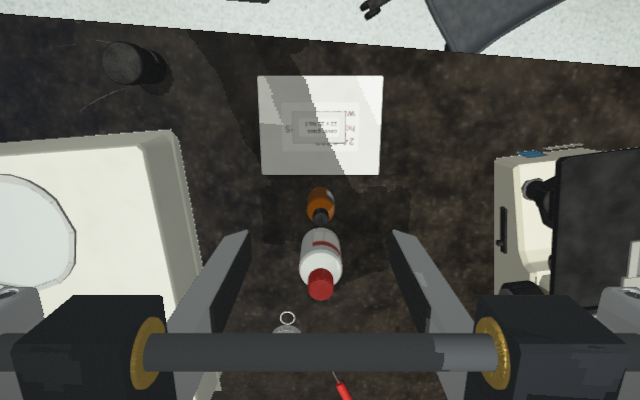

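The view shows the carton with the box on it (320,125) and the small (320,205) and large (320,260) bottles in a straight row. The can is at (133,63). Measuring the can next.

In the tool's units: -0.143 m / 0.5 = -0.286, -0.13 m / 0.5 = -0.26, 14 degrees / 360 = 0.0389.

Call:
play_rows([
  [[0.08,-0.048,0],[0,0,0.0139]],
  [[0.152,-0.092,0],[0,0,0.0278]],
  [[0.18,-0.18,0],[0,0,0.0389]],
  [[0.206,-0.26,0],[0,0,0.0389]],
  [[0.21,-0.286,0],[0,0,0.0389]],
  [[0.21,-0.286,0],[0,0,0.0389]],
  [[0.21,-0.286,0],[0,0,0.0389]],
  [[0.21,-0.286,0],[0,0,0.0389]],
  [[0.21,-0.286,0],[0,0,0.0389]],
])

```text
clock: 30.95
ee_pos: [388.2, 202.8, 237.7]
tcp_rot: [0.256, 3.131, -0.0]
wrist_force: [-0.2, -0.8, -0.5]
width: 75.2
grasp_force: 0.0
```

Run:
```python
from h import *
p,d,k,o=shot("wrist","w10");x,y=395,150
u=proj(*k,[[x,y,60]])[0].astype(int);print(u);P=pts(d,k,(max(0,u[0]-110),u[0]+110,max(u[1]-90,0),min(400,u[1]+90)))
P=P[np.hypot(P[:,0]-x,P[:,1]-y)<50]
for a,b in((10,25),(25,38),(40,55),(56,64)): q=P[(P[:,2]>a)&(P[:,2]<b)];print(len(q),circ(q) if len(q) else '',q[:,2].mean() if len(q) else '')
go((x,y,150))
```

```text
[267 190]
70 [386.6, 168.5, 15.6] 18.21248795346303
42 [383.1, 171.0, 12.9] 28.642107626008926
91 [386.4, 167.6, 17.6] 49.139141715192004
1088 [392.1, 165.2, 19.0] 59.83867400994168
clk 31.0 tcp [388.1 202.6 237.7] close ang 80.64 zt [-1.e-04 -1.e-04 -1.e+00] w 75.0 grip 0.0 F [-0.5 -0.3  0.2] q7 [-0.83  0.32  0.37  2.06 -0.16  0.79  1.05]
(395, 150, 150) -> [-0.0154, -0.0507, 0.0877] [-0.01, -0.0, -0.0]
```

```bash
sed -i 's/^        Rt=np.array(\(.*\))$/        Rt=np.array(\1)@Ro.from_euler("y",w[4] if len(w)>4 else 0,degrees=True).as_matrix()/' h.py
python3 - <<'E'
from h import *
go((392.1,165.2,130,90,3),(392.1,165.2,51,90,3))
E
```

```text
clk 31.0 tcp [388.1 202.6 237.7] close ang 80.64 zt [-1.e-04 -1.e-04 -1.e+00] w 75.0 grip 0.0 F [-0.5 -0.3  0.2] q7 [-0.83  0.32  0.37  2.06 -0.16  0.79  1.05]
(392.1, 165.2, 130, 90, 3) -> [-0.0101, -0.0362, 0.1077] [0.24, 2.99, -9.36]
(392.1, 165.2, 51, 90, 3) -> [-0.0101, -0.0362, 0.1867] [0.24, 2.99, -9.36]
```

In the tool's units: 0.105 m / 0.5 = 0.21, 0.07 m / 0.5 = 0.14, 0.24 degrees / 360 = 0.0007.

Call:
play_rows([
  [[-0.02,-0.072,0],[0.0003,0.0042,-0.0131]],
  [[-0.02,-0.072,0.06],[0.0007,0.0083,-0.0261]],
  [[-0.02,-0.072,0.14],[0.0007,0.0083,-0.0261]],
  [[-0.02,-0.072,0.21],[0.0007,0.0083,-0.0261]],
  [[-0.02,-0.072,0.21],[0.0007,0.0083,-0.0261]],
  [[-0.02,-0.072,0.21],[0.0007,0.0083,-0.0261]],
  [[-0.02,-0.072,0.21],[0.0007,0.0083,-0.0261]],
], jaw=0.6)

```text
clock: 31.7
ee_pos: [392.9, 165.0, 134.3]
tcp_rot: [-0.001, -3.091, -0.002]
wrist_force: [0.8, -0.2, 0.7]
width: 75.2
grasp_force: 0.0
```

Run:
```python
from h import *
go((392.1,165.2,51,90,3))
```

```text
clk 31.7 tcp [392.9 165.  134.3] close ang 89.97 zt [-0.0501  0.0013 -0.9987] w 75.2 grip 0.0 F [ 0.8 -0.2  0.7] q7 [-0.63  0.5   0.26  2.17 -0.27  0.56  1.41]
(392.1, 165.2, 51, 90, 3) -> [-0.0034, 0.0001, 0.0832] [0.07, 0.13, -0.03]
```

In the tool's units: 0.081 m / 0.5 = 0.162, 0.03 m / 0.5 = 0.06.

Call:
play_rows([
  [[-0.004,0,0.06],[0,0,0]],
  [[-0.006,0,0.11],[0,0,0]],
  [[-0.008,0,0.15],[0,0,0]],
  [[-0.008,0,0.162],[0,0,0]],
  [[-0.008,0,0.162],[0,0,0]],
  [[-0.008,0,0.162],[0,0,0]],
  [[-0.008,0,0.162],[0,0,0]],
])

```text
clock: 32.4
ee_pos: [392.4, 164.8, 53.0]
tcp_rot: [-0.001, -3.091, -0.002]
wrist_force: [0.7, 0.1, 0.5]
width: 75.2
grasp_force: 0.0
```

Run:
```python
from h import *
go((392.1,165.2,51,90,3))
```

```text
clk 32.4 tcp [392.4 164.8  53. ] close ang 89.96 zt [-0.0502  0.0012 -0.9987] w 75.2 grip 0.0 F [0.7 0.1 0.5] q7 [-0.55  0.66  0.15  2.22 -0.35  0.34  1.48]
(392.1, 165.2, 51, 90, 3) -> [0.0002, 0.0004, 0.002] [0.07, 0.12, -0.04]
```

In the tool's units: 0.004 m / 0.5 = 0.008.

Call:
play_rows([
  [[0,0,0.008],[0,0,0]],
  [[0,0,0.008],[0,0,0]],
  [[0,0,0.008],[0,0,0]],
  [[0,0,0.008],[0,0,0]],
])

```text
clock: 32.8
ee_pos: [391.3, 164.4, 47.9]
tcp_rot: [-0.001, -3.089, -0.0]
wrist_force: [-0.4, -0.1, -0.1]
width: 75.4
grasp_force: 0.0
```

Call:
play_rows([
  [[0,0,0],[0,0,0]],
  [[0,0,0],[0,0,0]],
  [[0,0,0],[0,0,0]],
  [[0,0,0],[0,0,0]],
  [[0,0,0],[0,0,0]],
  [[0,0,0],[0,0,0]],
  [[0,0,0],[0,0,0]],
  [[0,0,0],[0,0,0]],
], jaw=-1, squeeze=12)

```text
clock: 33.6
ee_pos: [391.3, 164.4, 47.9]
tcp_rot: [-0.001, -3.089, -0.0]
wrist_force: [-0.5, 0.5, -0.8]
width: 37.7
grasp_force: 12.0
```

Run:
```python
from h import *
go((392,165,200,90,3),(395,0,210,90,3),(395,-200,210,90,3))
```

```text
clk 33.6 tcp [391.3 164.4  47.9] close ang 89.95 zt [-5.250e-02  2.000e-04 -9.986e-01] w 37.7 grip 12.0 F [-0.5  0.5 -0.8] q7 [-0.54  0.67  0.15  2.22 -0.36  0.32  1.49]
(392, 165, 200, 90, 3) -> [0.0073, 0.0007, -0.152] [0.01, -0.01, -0.05]
(395, 0, 210, 90, 3) -> [0.0046, -0.1643, -0.1621] [0.01, -0.01, -0.05]
(395, -200, 210, 90, 3) -> [0.0044, -0.3643, -0.1622] [0.01, -0.01, -0.05]
```

In the tool's units: -0.364 m / 0.5 = -0.728, -0.325 m / 0.5 = -0.65.

Call:
play_rows([
  [[0.004,0,-0.08],[0,0,0]],
  [[0.008,0,-0.16],[0,0,0]],
  [[0.012,0,-0.24],[0,0,0]],
  [[0.014,-0.02,-0.31],[0,0,0]],
  [[0.012,-0.11,-0.324],[0,0,0]],
  [[0.01,-0.2,-0.324],[0,0,0]],
  [[0.01,-0.29,-0.324],[0,0,0]],
  [[0.01,-0.38,-0.324],[0,0,0]],
  [[0.01,-0.47,-0.324],[0,0,0]],
  [[0.01,-0.56,-0.324],[0,0,0]],
  [[0.01,-0.65,-0.324],[0,0,0]],
  [[0.01,-0.728,-0.324],[0,0,0]],
])

```text
clock: 34.8
ee_pos: [393.9, -201.9, 209.9]
tcp_rot: [-0.003, -3.089, 0.0]
wrist_force: [0.3, 0.0, -1.2]
width: 37.3
grasp_force: 12.0
```

Run:
```python
from h import *
go((430,-300,200,90,3))
```

```text
clk 34.8 tcp [ 393.9 -201.9  209.9] close ang 89.88 zt [-0.0524  0.     -0.9986] w 37.3 grip 12.0 F [ 0.3  0.  -1.2] q7 [ 0.09  0.4   0.42  2.05 -0.19  0.78  2.19]
(430, -300, 200, 90, 3) -> [-0.0368, -0.098, 0.008] [0.0, -0.01, -0.12]
```

Call:
play_rows([
  [[-0.036,-0.098,0.008],[0,0,0]],
  [[-0.074,-0.196,0.016],[0,0,0]],
  [[-0.074,-0.196,0.016],[0,0,0]],
  [[-0.074,-0.196,0.016],[0,0,0]],
  [[-0.074,-0.196,0.016],[0,0,0]],
  [[-0.074,-0.196,0.016],[0,0,0]],
])

```text
clock: 35.4
ee_pos: [430.7, -295.7, 199.9]
tcp_rot: [0.002, -3.089, -0.002]
wrist_force: [0.5, 0.0, 0.3]
width: 38.2
grasp_force: 12.0
```

Run:
```python
from h import *
p,d,k,o=shot("wrist","w11")
u=proj(*k,[[426,-246,20]])[0].astype(int);print(u)
P=pts(d,k,(max(0,u[0]-90),min(640,u[0]+90),max(0,u[1]-90),min(400,u[1]+90)));q=P[(P[:,2]>16)&(P[:,2]<24)&(np.hypot(P[:,0]-426,P[:,1]+246)<60)]
print("depth rect",len(q),cv2.minAreaRect(q[:,:2].astype(np.float32)),np.median(q[:,2]))
hsv=cv2.cvtColor(p,cv2.COLOR_RGB2HSV)
for c in blobs((hsv[:,:,1]<90)&(hsv[:,:,2]>100),300):
    if abs(c[:,0].mean(0)-u).max()<40: print(np.round(rect(k,c,20),1))
go((448,-317,120,90,3))
```

```text
[368 180]
depth rect 1384 ((441.31268310546875, -241.6475830078125), (28.668485641479492, 71.37095642089844), 17.172077178955078) 18.288266003444345
[ 424.9 -246.4   60.7   71.6   17.4]
clk 35.45 tcp [ 430.9 -295.9  200.1] close ang 90.06 zt [-0.0526  0.0012 -0.9986] w 37.8 grip 12.0 F [-0.3  0.  -0.3] q7 [ 0.26  0.52  0.4   1.86 -0.22  0.85  2.34]
(448, -317, 120, 90, 3) -> [-0.0213, -0.0212, 0.079] [0.07, -0.01, 0.07]
```

View pics/w11.png

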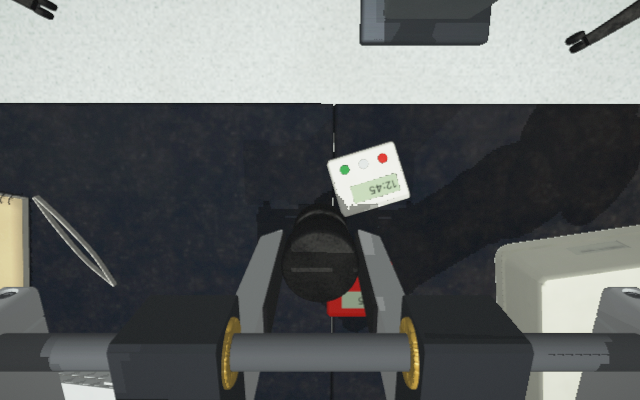

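The timer at (369,178) measures (425.5, −246.4), yaw 17.5°. The can hangs upright at (320,255), and the red decoy is at (347,297). The can goes to (448, −317.5).

In the tool's units: 0.135 m / 0.5 = 0.27, 0.13 m / 0.5 = 0.26.

Call:
play_rows([
  [[-0.04,-0.043,0.04],[0,0,0]],
  [[-0.04,-0.043,0.12],[0,0,0]],
  [[-0.04,-0.043,0.2],[0,0,0]],
  [[-0.046,-0.043,0.26],[0,0,0]],
  [[-0.046,-0.043,0.27],[0,0,0]],
  [[-0.046,-0.043,0.27],[0,0,0]],
  [[-0.046,-0.043,0.27],[0,0,0]],
  [[-0.046,-0.043,0.27],[0,0,0]],
])

```text
clock: 36.25
ee_pos: [447.9, -319.8, 65.7]
tcp_rot: [-0.001, -3.092, 0.002]
wrist_force: [0.6, 0.3, -1.3]
width: 37.5
grasp_force: 12.0
```

Run:
```python
from h import *
go((447.2,-317.5,48.2,90,3))
```

```text
clk 36.25 tcp [ 447.9 -319.8   65.7] close ang 89.97 zt [-0.0497 -0.0016 -0.9988] w 37.5 grip 12.0 F [ 0.6  0.3 -1.3] q7 [ 0.36  0.75  0.31  1.89 -0.32  0.59  2.43]
(447.2, -317.5, 48.2, 90, 3) -> [-0.0001, 0.0023, 0.0175] [-0.09, 0.15, -0.03]
```

In the tool's units: 0.013 m / 0.5 = 0.026, 0.002 m / 0.5 = 0.004.

Call:
play_rows([
  [[0,0.004,0.016],[0,0,0]],
  [[0,0.004,0.026],[0,0,0]],
  [[0,0.004,0.026],[0,0,0]],
  [[0,0.004,0.026],[0,0,0]],
  [[0,0.004,0.026],[0,0,0]],
])

```text
clock: 36.75
ee_pos: [446.1, -317.3, 50.9]
tcp_rot: [-0.002, -3.089, -0.0]
wrist_force: [0.3, 0.2, -0.5]
width: 37.5
grasp_force: 12.0
```

Run:
```python
from h import *
go((447.2,-317.5,48.2,90,3))
```

```text
clk 36.75 tcp [ 446.1 -317.3   50.9] close ang 89.94 zt [-5.250e-02  1.000e-04 -9.986e-01] w 37.5 grip 12.0 F [ 0.3  0.2 -0.5] q7 [ 0.36  0.77  0.29  1.9  -0.33  0.56  2.44]
(447.2, -317.5, 48.2, 90, 3) -> [-0.0013, -0.0002, 0.0027] [0.0, -0.01, -0.06]
```

In the tool's units: 0.003 m / 0.5 = 0.006, -0.0013 m / 0.5 = -0.0026.

Call:
play_rows([
  [[-0.0026,0,0.002],[0,0,0]],
  [[-0.0026,0,0.006],[0,0,0]],
  [[-0.0026,0,0.006],[0,0,0]],
  [[-0.0026,0,0.006],[0,0,0]],
])

```text
clock: 37.15
ee_pos: [447.3, -317.2, 47.8]
tcp_rot: [-0.001, -3.089, -0.0]
wrist_force: [0.0, 0.2, -0.7]
width: 37.7
grasp_force: 12.0
```

Call:
play_rows([
  [[0,0,0],[0,0,0]],
  [[0,0,0],[0,0,0]],
  [[0,0,0],[0,0,0]],
  [[0,0,0],[0,0,0]],
  [[0,0,0],[0,0,0]],
], jaw=0.3)

```text
clock: 37.65
ee_pos: [447.2, -317.2, 47.8]
tcp_rot: [-0.001, -3.089, -0.0]
wrist_force: [-1.0, 1.1, -0.3]
width: 61.0
grasp_force: 0.0
```

In the tool's units: -0.19 m / 0.5 = -0.38, 0.001 m / 0.5 = 0.002.

Call:
play_rows([
  [[0.002,0,-0.04],[0,0,0]],
  [[0.006,0,-0.12],[0,0,0]],
  [[0.01,0,-0.2],[0,0,0]],
  [[0.014,0,-0.28],[0,0,0]],
  [[0.04,0.04,-0.36],[0,0,0]],
  [[0.06,0.08,-0.38],[0,0,0]],
  [[0.06,0.08,-0.38],[0,0,0]],
  [[0.06,0.08,-0.38],[0,0,0]],
  [[0.06,0.08,-0.38],[0,0,0]],
])

```text
clock: 38.55
ee_pos: [427.2, -277.7, 238.3]
tcp_rot: [-0.002, -3.088, -0.0]
wrist_force: [-0.3, -1.0, -0.5]
width: 61.0
grasp_force: 0.0
```

Run:
```python
from h import *
p,d,k,o=shot("wrist","w12");x,y=448,-317.5
u=proj(*k,[[x,y,60]])[0].astype(int);P=pts(d,k,(max(0,u[0]-90),min(640,u[0]+90),max(0,u[1]-90),min(400,u[1]+90)));P=P[np.hypot(P[:,0]-x,P[:,1]-y)<32]
C=None
for a,b in((30,50),(56,64)): q=P[(P[:,2]>a)&(P[:,2]<b)];C=circ(q);print(len(q),C,q[:,2].min(),q[:,2].max())
hsv=cv2.cvtColor(p,cv2.COLOR_RGB2HSV)
u=proj(*k,[[426,-246,20]])[0].astype(int)
for c in blobs((hsv[:,:,1]<90)&(hsv[:,:,2]>100),300):
    if abs(c[:,0].mean(0)-u).max()<40:
        r=rect(k,c,20);print(np.round(r,1));a=np.radians(r[4]);v=np.array(C[:2])-r[:2];print("can in timer frame",v@[np.cos(a),np.sin(a)],v@[-np.sin(a),np.cos(a)])
p2,d2,k2,_=shot("top","top1");shot("scene","scene1")
hs=cv2.cvtColor(p2,cv2.COLOR_RGB2HSV);H,S,V=[hs[:,:,i].astype(int) for i in range(3)]
def run(nm,m,roi,z):
    M=np.zeros_like(m);a,b,c,e=roi;M[c:e,a:b]=m[c:e,a:b]
    print(nm,np.round(rect(k2,blobs(M,12)[0],z),1))
w=(S<60)&(V>140)
run("carton",w,(145,195,212,258),27);run("tally",(V>110),(170,192,135,162),26);run("rack",(S>120),(338,410,122,160),44)
cv2.imwrite("pics/fin.png",np.vstack([cv2.resize(p2[120:270,130:480,::-1],(700,300)),cv2.resize(p[50:300,:,::-1],(700,273))]))
```

```text
63 [443.7, -314.8, 18.3] 30.116820320955934 49.88073246287649
1055 [448.5, -316.6, 19.0] 56.07362305789455 62.735020323450335
carton [436.9 348.2 103.7 126.2   4.5]
tally [718.5 324.8  46.2  42.3  42.7]
rack [ 746.3 -287.3  204.2   97.8   86.4]
```

View pics/fin.png

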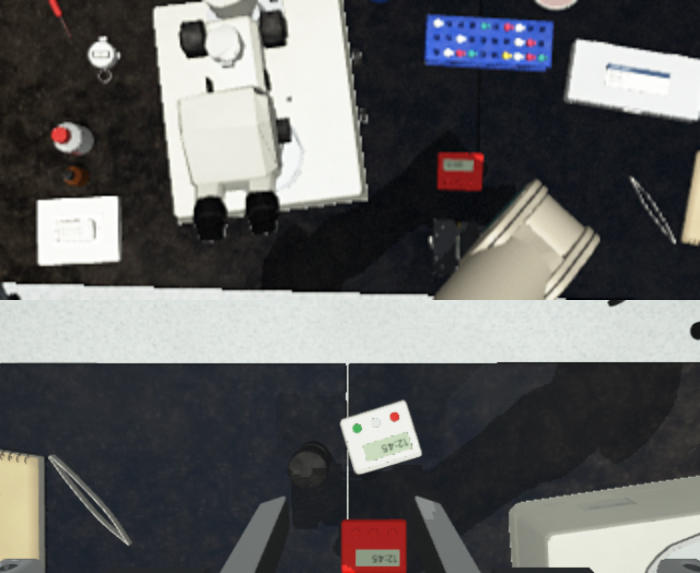

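The final views show the row behind the carton with the box on top, and the can standing to the timer's right. The can is (0.9, −73.9) mm in the timer's frame, about 19 mm clear. The carton has not moved. Handing in.

```bash
python3 -c "
from plant import job;print(job.hand_in())"
```

```text
the job is handed in; nothing more can be done
None
```

Handed in at about 39 s: the box is centred on the carton, the bottles stand in line behind it about 2 cm apart, and the can stands upright about 19 mm to the right of the timer; no contact with the bystanders was seen, but only the carton was re-measured as unmoved (the arm hid or shaded the timer and rack in the last top view).

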